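# Shake test of finds with a clipped-on pickup probe

## Robot

A 7-joint arm with a two-finger parallel gripper is mounted at the origin on the work surface. World frame = base frame: x ahead of the robot, y to its left, z up, the work surface at z = 0. Lengths are in m, angles in rad, forces in N, time in s.
With the tool pointing down it reaches from about 0.4 to 0.875 m from the base axis. Payload 19.3 kg.
Tool frame: the origin (TCP) lies at the very end of the fingers, on their centre line; the grasp point (between the pads) lies 19 mm behind it; x points along the fingers, y is the direction in which the jaws open and shut, and the axes are right-handed (so a half turn about x gives the same grasp; the last joint's range is limited). The gripper opens to 85 mm and grips with 20 to 120 N. Pads are 22 mm wide; open, the fingers measure 114 mm over their backs; the gripper's body (76 mm by 85 mm) begins 54 mm behind the grasp point. The pads swing forward as they close: fully open they stand 13 mm farther back than shut.
Start: joints at [1.031, 0.521, -0.036, 1.599, 0.021, 1.021, -0.113], TCP at [0.283, -0.557, 0.231] pointing down, gripper open.
Joint ranges: [-2.91, 2.91], [-0.3, 2.13], [-1.5, 1.42], [0.17, 2.43], [-1.26, 4.41], [0.16, 1.93], [-2.52, 2.52]. Speed limits (rad/s): [1.89, 1.89, 2.39, 2.39, 3.01, 3.01, 3.01].

## Interface

Orientations are given as [roll, pitch, yaw] about the fixed x, y, z axes, in that order (R = Rz(yaw) Ry(pitch) Rx(roll)).
In Python, from workcell import bot, grab_frame, job_done gives the robot as it stands.
- The arm moves only by the shell command python3 -m pendant 'ROWS' [OPENING] [FORCE]. ROWS is JSON, a list of rows, each a list of 4 numbers: the shift along the tool's x, y, z in mm, then the turn about the tool's x in degrees. A call has 1 to 12 rows; each row shifts and turns the commanded pose from where the row before left it, along the tool's axes as they then stand; what a row does not reach is not made up. A row lasts 1/8 s, in which the tool goes at most 62.5 mm and 10.7 degrees, less where a joint would pass 70% of its speed; a pose out of reach is approached as far as the arm can. A call is refused whole if a number of a shift passes 62.5 or a number of a turn 10.7, either way. A call with a gripper value outside its range is refused whole. OPENING is the opening, from -1 (shut) to 1 (fully open), set as the call begins (- or left out, the last holds). The fingers move at their own pace and stop on an object; FORCE is the grip in N (left out, the last holds). Time passes only in rows, so rows that do not move let the fingers close. It gives the time, the measured TCP pose, the force and the opening at its end, in the units of the state.
- bot.observe(): the state, without advancing time (a new reading comes with each control period).
- grab_frame(name): name is "scene" or "side" or "wrist"; returns a dict with "img" (400x640x3 uint8, red, green, blue), "fovy" (degrees; the focal length in pixels is half the picture's height over the tangent of half this angle, whatever the lens; pixels are square), "cx", "cy" (the principal point, pixels), "R" (3x3) and "t" (3): a world point X has camera coordinates R X + t. Camera axes: x right, y down, z forward; pixel columns grow to the right and rows downward; lengths in m; the calibration is good to about 2 mm. A picture is of the moment at which its call begins. There is no depth.
- job_done(): hands the job in, once; it reports no verdict.
The state is a dict: "clock": time; "qpos": joint angles; "qd": joint speeds; "joint_efforts": joint torques, N m; "position": TCP position; "tool_rot": TCP orientation; "force": force on the tool from outside, world axes, zero at the start; "moment": the same for the moment, N m; "grip_width": finger opening in m.
Only numpy, scipy, OpenCV 4.12 (cv2) and the standard library are available. Lean on these libraries where they do the work, as an engineer would, in place of code of your own. Each camera call takes 0.05 s, during which the arm holds its last target.

## Task

For a shake test, lay every find on the bare plate (red sherd with a lug, knobbed buff lid fragment, green bronze fitting, marble pestle; not all are always there) into the steel tray. Then clip the hook probe onto the right-hand steel post, let go, and press the small key, then the large key, then the black run button at the plate's corner, each fully down and one at a time; then move the probe to the left-hand post, let go, and press the black button again. Last, unclip the probe and lay it upright on its rubber mat, hook drawn in, leaving the finds in the tray and the jar, rubber block and brush where they are.

Things in the scene. Friction and masses are not known exactly. Their poses are not given: they have to be found in the camera images.
- tray_floor (a point): Centre of the inner floor of the fixed open steel tray; axes along the tray's sides, z up. Inside 220 x 220 mm, walls 6 mm thick and rising 24 mm above this floor; the floor lies 36 mm above the work surface (a thin dark foam lining covers it). The aluminium plate under everything has its top 30 mm above the work surface.
- sherd: Red polished ware wall sherd, about 85 x 65 mm and 10 mm thick, lying flat, with an upright ledge lug on top: lug 46 mm long (along x), 15 mm thick (across y), over the origin, top 36 mm above the underside. Origin: centre of the underside, z up. 0.13 kg. May be absent.
- lid_frag: Buff pottery lid fragment, about half a disc, 104 mm (x) by 54 mm (y) and 10 mm thick, lying flat, with a round knob 26 mm across over the origin, top 37 mm above the underside. Origin: underside, below the knob, z up. 0.12 kg. May be absent.
- fitting: Green bronze fitting, a bar 75 mm long (x), 20 mm wide (y), 18 mm high, with a flared 30 mm wide foot at its +x end (x 24 to 44 mm). Origin: centre of the bar's underside, z up. 0.12 kg. May be absent.
- pestle: White marble pestle of squarish section lying along its x: shaft 28 mm wide (y), from x -52 to 28 mm, top 30 mm above the underside; thicker head 40 mm wide, 32 mm high, from x 22 to 58 mm. Origin: underside, z up. 0.28 kg. May be absent.
- probe: Hook probe, 0.27 kg, lying with +x towards the hook: grey barrel 100 x 44 x 22 mm (x -60 to 40 mm, z 0 to 22 mm), steel nose to x 60 mm, and on the barrel two upright plates to pinch. Origin: centre of the underside, z up; pressed home, the plates stand evenly either side of it. It may be lifted by the pinch; the hook then stays out.
- pinch (a point): On the probe, midway between the free plates (probe x -8 mm, y 0, z 45 mm). Plates 40 mm wide (y), z 22 to 65 mm. The front one is fixed, outer face at probe x 22 mm; the rear, black one is the sprung plunger, outer face at x -38 mm free and -22 mm pressed home, so 60 and 44 mm over both.
- plunger (a joint): Plunger travel = hook extension, m. Pinching the plates together along x pushes the hook 16 mm out of the nose; let go, and the spring (5 N at first, 10 N at full travel) draws it back. 0 free (2 mm gap from nose face to hook crossbar), 0.016 fully pressed (18 mm gap), about 0.008 when the hook has closed on the post.
- pocket (a point): Where the post should stand in the probe with the hook fully out: probe x 69 mm, y 0, z 12 mm, midway between nose face (x 60) and extended crossbar (inner face x 78). The shank closes the pocket at y +13 mm; a 3 mm lip guards the open side at y -13 mm. Hook parts lie at z 7 to 17 mm. Open above and below, so it can be lowered over the post.
- right_post_top (a point): Top centre of the right-hand one of two like fixed upright steel posts on the plate, beyond the mat; post 10 mm across, 30 mm tall, so this point is 60 mm above the work surface.
- left_post_top (a point): Top centre of the left-hand steel post, near the tray's far right corner; same size.
- mat: Fixed grey rubber mat of the probe on the plate, 115 mm (x) by 170 mm (y), 5 mm thick; origin: centre of its underside (30 mm above the work surface). The probe starts on it, its +x roughly along the mat's +y.
- small_key (a joint): Travel of the small round key (18 mm across, near end of the grey panel right of the plate), m: 0 up, 0.006 fully down; 5 N presses it home.
- small_key_top (a point): Centre of the small key's top face; it is pressed straight down. The rim of its housing is 10 mm lower.
- large_key (a joint): Travel of the large round key (38 mm across, far end of the same panel), m: 0 up, 0.006 fully down; 5 N presses it home.
- large_key_top (a point): Centre of the large key's top face; pressed straight down.
- run_button (a joint): Travel of the black push button (30 mm across) at the plate's near right corner, m: 0 up, 0.006 fully down; 5 N presses it home.
- run_button_top (a point): Centre of the black button's top face; pressed straight down.
- jar: Bystander: jar with a metal cap, 60 mm across, 85 mm tall, at the far edge of the plate; leave it.
- rubber_block: Bystander: grey rubber block 60 x 45 x 35 mm at the far edge of the plate; leave it.
- brush: Bystander: flat finds brush with a wooden handle, lying on the table to the left of the plate; leave it.
- clip_block: Bystander: fixed wooden block 50 x 35 x 30 mm, on the plate between the mat and the panel.
Mind the look-alikes: they are no part of the job. Leave any blue look-alike of the lid_frag alone. What is shaped like the pestle but pink is not meant.

How it is judged:
By the outcome, as a careful person would: the job done as asked, in the order asked, and still so for the second after the job is handed in, with the robot touching nothing.
Of sherd, lid_frag, fitting, pestle only 2 to 4 are there at a start; the rules pass over those that are not, and their reading is None.
At some moment in a run one of sherd, lid_frag, fitting, pestle may be knocked a few centimetres aside while the robot is not near it.
Once in a run the grip may slacken for a moment while it holds something.
It also fails if it takes over 210 s, if anything falls off the work surface, if the arm or the gripper's body presses on something with over 40 N, if the wrist force passes 120 N, or if a joint passes its speed limit or range.

## Working session

There is one attempt and no reset: what is moved stays moved. The work goes in short steps, Python scripts to look and compute and a shell command to move; the robot and the scene stay as the last step left them, time stands still between calls to the robot, and variables do not carry over. Pictures are saved under pics/ and viewed, and the job is handed in when it is done.

```bash
ls; mkdir -p pics; python3 - <<'E'
from workcell import bot, grab_frame
import cv2
s=bot.observe()
for k,v in s.items(): print(k,v)
for n in ["scene","side","wrist"]:
    f=grab_frame(n); cv2.imwrite(f"pics/{n}0.png",f["img"][:,:,::-1]); print(n,f["fovy"],f["cx"],f["cy"],f["R"],f["t"])
E
```

```text
pics
clock 0.0
qpos [ 1.03082845  0.52202396 -0.03630632  1.59996242  0.02121576  1.0211228
 -0.11281322]
qd [ 0.00025715 -0.00072073 -0.00047053  0.0008559  -0.0009514  -0.00081424
 -0.00065423]
joint_efforts [-6.64295676e-04 -9.27073002e+01  1.97978497e+00 -3.69931519e+01
  1.79346028e-02  8.19910958e-03 -4.49823210e-05]
position [ 0.28273122 -0.5570315   0.23073611]
tool_rot [-1.47829315  1.56966508  2.13303332]
force [0.25400188 0.47493349 0.77930722]
moment [ 0.08886706 -0.00647653 -0.00720764]
grip_width 0.0851464484354896
scene 51.28758252840839 326.3727853800766 208.3842093115171 [[ 0.58333334  0.81222992  0.00218375]
 [ 0.53629818 -0.38314067 -0.75205551]
 [-0.6100053   0.43987019 -0.65909616]] [-0.312312   -0.19204453  1.69962633]
side 42.85518317625017 318.54964461580903 203.14104216830577 [[-0.77660874 -0.62972102 -0.01817407]
 [-0.29738279  0.39187665 -0.87062976]
 [ 0.55537585 -0.67073402 -0.49160302]] [0.38217593 0.21137708 1.25057209]
wrist 64.99612767817348 320.04898826957213 197.19765596376777 [[ 0.45329935 -0.89135652 -0.0018054 ]
 [-0.84634846 -0.43104423  0.31288201]
 [-0.27966762 -0.14030121 -0.94979029]] [-0.62494802 -0.04217415  0.38094042]
```

View pics/scene0.png

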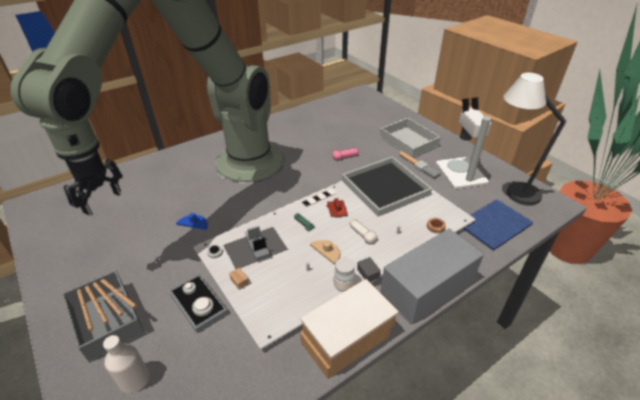

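View pics/side0.png

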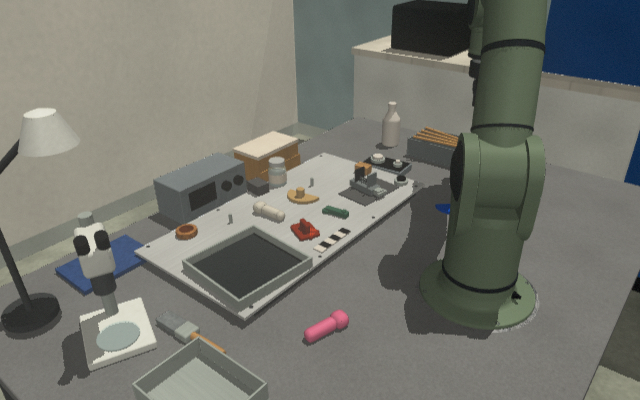

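View pics/wrist0.png

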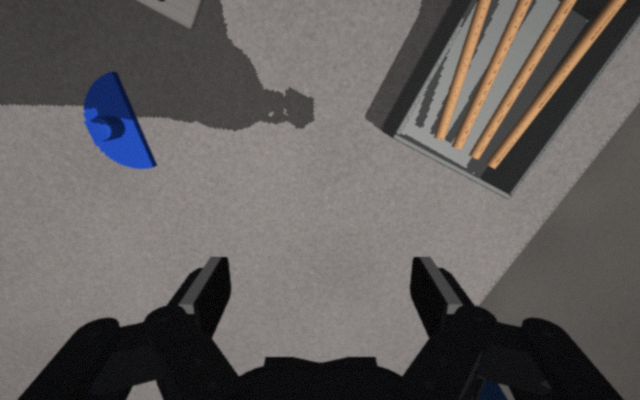

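```bash
cat > h.py <<'E'
import numpy as np, cv2
from workcell import bot, grab_frame
def K(f):
    h=f["img"].shape[0]; fl=h/2/np.tan(np.radians(f["fovy"])/2); return fl
def ray(f,u,v):
    fl=K(f); d=np.array([(u-f["cx"])/fl,(v-f["cy"])/fl,1.0]); R=np.array(f["R"]);t=np.array(f["t"])
    return -R.T@t, R.T@d
def onz(f,u,v,z):
    o,d=ray(f,u,v); return o+d*(z-o[2])/d[2]
def proj(f,X):
    c=np.array(f["R"])@np.array(X)+np.array(f["t"]); fl=K(f); return fl*c[0]/c[2]+f["cx"], fl*c[1]/c[2]+f["cy"]
def tri(f1,p1,f2,p2):
    o1,d1=ray(f1,*p1);o2,d2=ray(f2,*p2)
    A=np.stack([d1,-d2],1); s=np.linalg.lstsq(A,o2-o1,rcond=None)[0]
    a=o1+d1*s[0];b=o2+d2*s[1]; return (a+b)/2,np.linalg.norm(a-b)
def crop(f,x0,y0,x1,y1,name,k=None):
    im=f["img"][y0:y1,x0:x1,::-1]; k=k or min(800/(x1-x0),600/(y1-y0))
    cv2.imwrite("pics/"+name+".png",cv2.resize(im,None,fx=k,fy=k,interpolation=cv2.INTER_CUBIC)); print(name,"scale",k)
def st():
    s=bot.observe(); 
    print("t",round(s["clock"],2),"p",np.round(np.array(s["position"])*1000,1),"rpy",np.round(s["tool_rot"],3),"w",round(s["grip_width"]*1000,1),"F",np.round(s["force"],1)); return s
def Rt(s):
    from scipy.spatial.transform import Rotation as Ro
    return Ro.from_euler("xyz",s["tool_rot"]).as_matrix()
def togo(target,s=None):
    s=s or bot.observe(); return Rt(s).T@(np.array(target)-np.array(s["position"]))*1000
E
python3 - <<'E'
from h import *
f=grab_frame("scene"); crop(f,140,160,480,350,"sc1")
g=grab_frame("side"); crop(g,130,130,430,320,"sd1")
st(); print(np.round(Rt(bot.observe()),3))
E
```

```text
sc1 scale 2.3529411764705883
sd1 scale 2.6666666666666665
t 0.25 p [ 282.9 -557.2  231.1] rpy [-1.598  1.57   2.013] w 85.3 F [ 0.4  0.1 -0.3]
[[-0.     0.453 -0.892]
 [ 0.    -0.892 -0.453]
 [-1.    -0.    -0.   ]]
```

View pics/sc1.png

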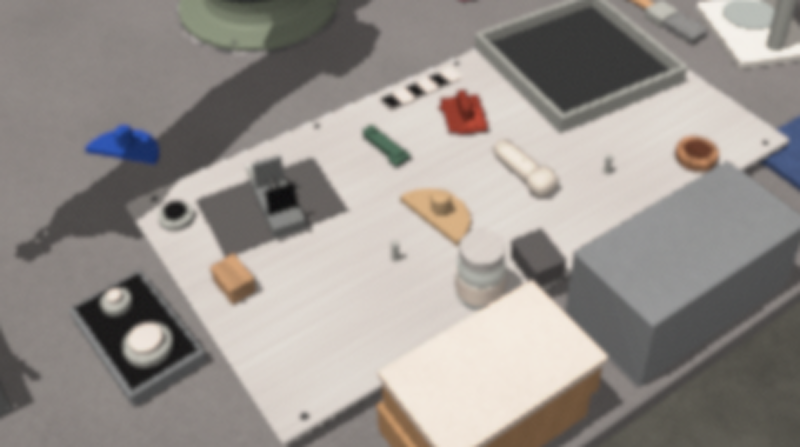

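View pics/sd1.png

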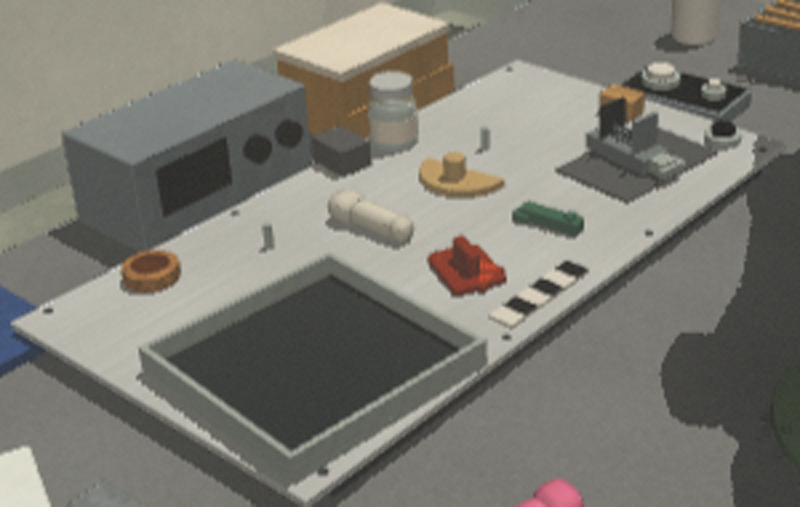

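```bash
python3 - <<'E'
from h import *
f=grab_frame("scene"); g=grab_frame("side")
S=lambda x,y:(140+x/2.353,160+y/2.353); D=lambda x,y:(130+x/2.667,130+y/2.667)
for n,a,b in [("rpost",(396,241),(484,129)),("lpost",(609,156),(267,226)),("small",(114,294),(713,84)),("large",(147,335),(660,68)),("run",(175,209),(723,128)),("lug",(465,97),(466,240)),("knob",(443,197),(456,155)),
 ("tray in near-right (rim)",(561,117),(485,345)),("tray rim far/right",(685,70),(330,257)),("rim nearleft",(478,38),(292,455)),("rim left far",(597,2),(141,348)),("probe front plate top",(283,188),(645,118)),("probe blk top",(267,162),(612,100)),
 ("fit a",(370,132),(575,212)),("fit b",(405,158),(520,208)),("pest head",(543,178),(345,205)),("pest tail",(503,148),(402,228)),("jar",(480,242),(390,82)),("blk",(538,250),(342,138)),("clip",(233,270),(622,95)),("hookend",(292,222),(665,160))]:
    X,e=tri(f,S(*a),g,D(*b)); print(n,np.round(X*1000),round(e*1000,1))
E
```

```text
rpost [ 634. -137.   57.] 2.8
lpost [674. 183.  56.] 3.6
small [ 496. -450.   41.] 0.1
large [ 576. -442.   44.] 2.2
run [ 413. -334.   46.] 2.6
lug [471.  90.  68.] 5.5
knob [609. -52.  64.] 9.4
tray in near-right (rim) [461. 190. -12.] 155.6
tray rim far/right [591. 283. 106.] 171.8
rim nearleft [364. 316.   5.] 183.9
rim left far [478. 416. 113.] 118.5
probe front plate top [ 474. -223.   78.] 36.0
probe blk top [ 485. -216.  114.] 23.1
fit a [435. -51.  48.] 7.9
fit b [499. -35.  39.] 6.9
pest head [649.  89.  48.] 2.4
pest tail [568.  84.  45.] 4.5
jar [735. -84. 113.] 0.4
blk [750.  -7.  62.] 4.7
clip [ 556. -322.   55.] 2.7
hookend [ 464. -228.   17.] 67.9
```

```bash
python3 - <<'E'
from h import *
f=grab_frame("scene"); g=grab_frame("side");w=grab_frame("wrist")
S=lambda x,y:(140+x/2.353,160+y/2.353); D=lambda x,y:(130+x/2.667,130+y/2.667)
for n,a,b in [("NR",(478,38),(485,345)),("FR",(561,117),(330,257)),("FL",(685,70),(141,348)),("NL",(597,2),(292,455))]:
    X,e=tri(f,S(*a),g,D(*b)); print(n,np.round(X*1000),round(e*1000,1), np.round(onz(f,*S(*a),.06)*1000),np.round(onz(g,*D(*b),.06)*1000))
s=st(); o,_=ray(w,0,0); print("cam in tool",Rt(s).T@(o-s["position"]),Rt(s).T@np.array(w["R"]).T[:,2])
# probe guesses on planes
for n,p,z in [("hook end",(665,160),.05),("plate front top",(645,118),.1),("blk top",(612,100),.1),("mat R",(735,140),.035),("mat B",(628,200),.035),("mat L",(556,170),.035)]: print(n,np.round(onz(g,*D(*p),z)*1000))
for n,p,z in [("mat L",(197,203),.035),("mat T",(313,160),.035),("mat R",(347,210),.035),("mat B",(233,252),.035)]: print(n,np.round(onz(f,*S(*p),z)*1000))
E
```

```text
NR [352. 204.  51.] 7.0 [364. 199.  60.] [342. 210.  60.]
FR [575. 184.  55.] 2.1 [580. 181.  60.] [568. 189.  60.]
FL [602. 407.  54.] 1.8 [607. 402.  60.] [594. 411.  60.]
NL [384. 424.  48.] 10.2 [399. 416.  60.] [370. 430.  60.]
t 0.5 p [ 282.9 -557.3  231.3] rpy [-1.415  1.571  2.196] w 85.5 F [ 0.5 -0.1 -0. ]
cam in tool [-0.14307078  0.00072557 -0.07957328] [ 9.49815149e-01 -6.02425421e-04  3.12811157e-01]
hook end [ 419. -216.   50.]
plate front top [ 445. -209.  100.]
blk top [ 504. -226.  100.]
mat R [ 395. -336.   35.]
mat B [ 415. -133.   35.]
mat L [ 524. -140.   35.]
mat L [ 410. -303.   35.]
mat T [ 428. -137.   35.]
mat R [ 536. -148.   35.]
mat B [ 514. -302.   35.]
```

```bash
python3 -m pendant '[[-30,0,0,9],[-30,0,0,9],[-30,0,0,9],[-10,-45,-28,0],[0,-45,-28,0],[0,-45,-28,0],[0,-45,-28,0],[0,-45,-28,0],[0,-45,-28,0],[0,-45,-28,0],[0,-45,-28,0],[0,-45,-28,0]]' 1 30; python3 - <<'E'
from h import *
s=st();print(s["qpos"]); w=grab_frame("wrist"); crop(w,0,0,640,400,"w1"); np.set_printoptions(suppress=True); print(np.round(Rt(s),3))
E
```

```text
clock: 2.0
position: [0.5363, -0.1511, 0.3315]
tool_rot: [2.853, 1.57, -0.29]
force: [0.1, -0.4, 0.1]
grip_width: 0.0856
t 2.0 p [ 536.3 -151.1  331.5] rpy [ 2.853  1.57  -0.29 ] w 85.6 F [ 0.1 -0.4  0.1]
[ 0.25644157  0.32179759 -0.11638913  1.6467376   0.03989427  1.17488323
 -1.44182978]
w1 scale 1.25
[[ 0.    -0.002 -1.   ]
 [-0.    -1.     0.002]
 [-1.     0.    -0.   ]]
```

View pics/w1.png

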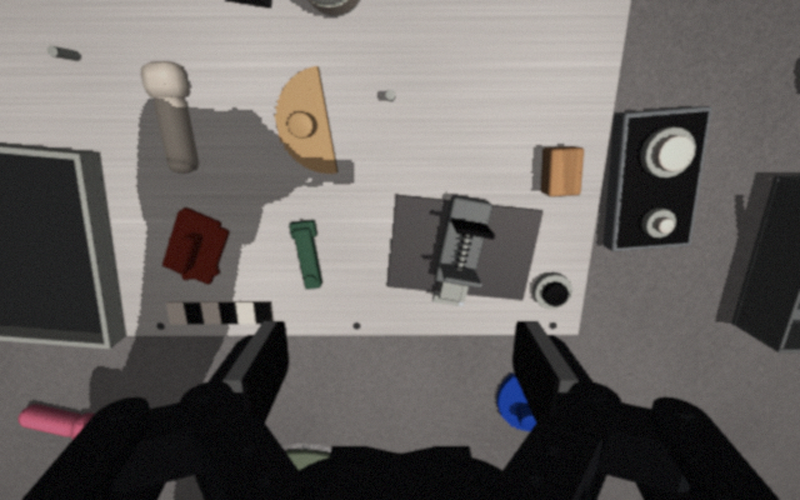

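```bash
python3 - <<'E'
from h import *
w=grab_frame("wrist"); crop(w,300,140,480,260,"w1c"); crop(w,110,30,300,170,"w1d")
E
```

```text
w1c scale 4.444444444444445
w1d scale 4.2105263157894735
```

View pics/w1c.png

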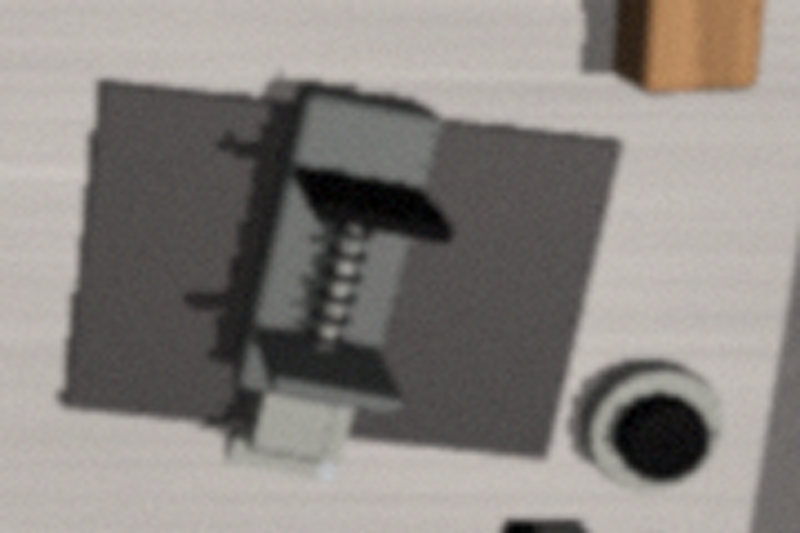

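View w1d.

View pics/w1d.png

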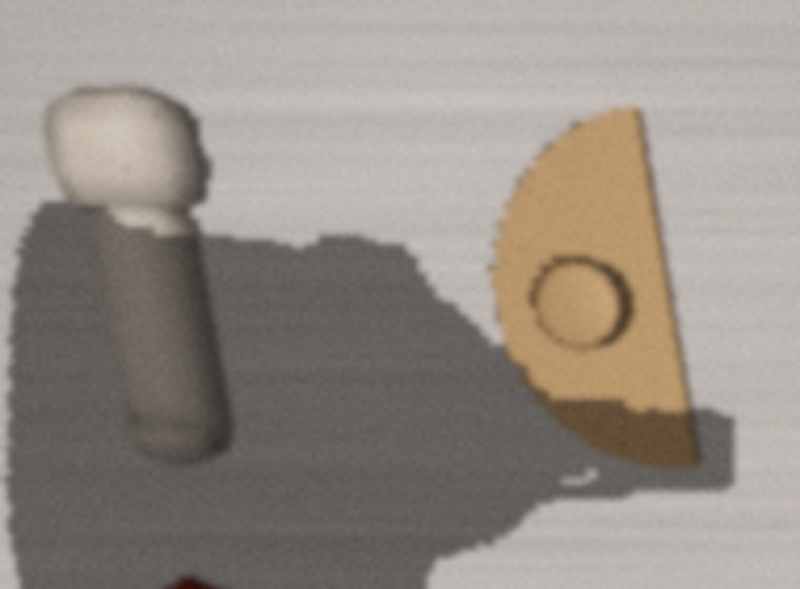

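```bash
python3 - <<'E'
from h import *
w=grab_frame("wrist"); crop(w,110,150,300,250,"w1e")
E
```

```text
w1e scale 4.2105263157894735
```

View pics/w1e.png

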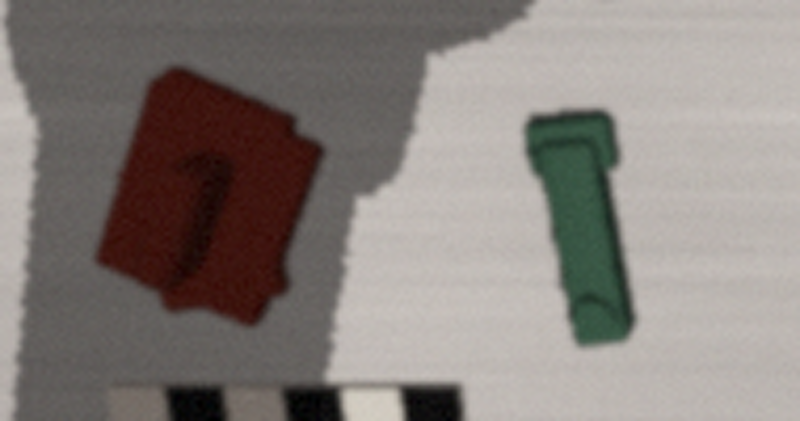

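```bash
python3 - <<'E'
from h import *
w=grab_frame("wrist")
A=lambda x,y:(110+x/4.2105,30+y/4.2105); B=lambda x,y:(110+x/4.2105,150+y/4.2105); C=lambda x,y:(300+x/4.444,140+y/4.444); V=lambda x,y:(x/1.25,y/1.25)
P=lambda n,p,z:print(n,np.round(onz(w,*p,z)*1000,1))
P("pest head c",A(125,140),.050);P("pest tail end",A(182,445),.045);P("shaft L mid",A(118,320),.045);P("shaft R mid",A(214,320),.045);P("shaft L top",A(97,225),.045);P("shaft R top",A(196,225),.045)
P("knob",A(578,303),.067);P("lid top",A(637,107),.04);P("lid bot",A(698,463),.04)
for p in [(155,75),(97,260),(255,325),(322,150),(165,68)]: P("sherd c",B(*p),.04)
P("lug centre?",B(190,225),.066)
P("lug dark top",B(222,160),.066);P("lug dark bot",B(188,275),.066)
P("fit foot",B(572,130),.045);P("fit tail",B(604,335),.045);P("foot TL",B(528,122),.048);P("foot TR",B(612,115),.048);P("midL",B(553,220),.048);P("midR",B(606,215),.048)
for p in [(98,80),(620,145),(548,460),(65,405)]: P("mat",C(*p),.035)
P("nose tip TL",C(255,455),.052);P("nose TR",C(345,462),.052)
P("plunger top L",C(297,172),.1);P("plunger top R",C(452,240),.1);P("pl top ",C(430,200),.1);P("front top L",C(245,335),.1);P("front top R",C(400,408),.1)
P("run",C(660,437),.047);P("small",V(665,225),.045);P("large",V(677,153),.045)
P("rear barrel L",C(305,95),.057);P("rear R",C(440,120),.057)
P("trayNR in",V(107,343),.06);P("trayFR in",V(77,155),.06);P("FR out",V(100,152),.06);P("NR out",V(125,345),.06)
E
```

```text
pest head c [651.8  75.   50. ]
pest tail end [561.8  75.3  45. ]
shaft L mid [600.3  89.   45. ]
shaft R mid [600.4  59.   45. ]
shaft L top [628.2  90.4  45. ]
shaft R top [628.3  60.1  45. ]
knob [606.4 -59.9  67. ]
lid top [662.3 -75.6  40. ]
lid bot [555.9 -89.6  40. ]
sherd c [516.1  94.3  40. ]
sherd c [449.6 125.9  40. ]
sherd c [425.  74.  40.]
sherd c [490.2  41.6  40. ]
sherd c [518.6  90.5  40. ]
lug centre? [472.   76.6  66. ]
lug dark top [494.2  62.7  66. ]
lug dark bot [454.4  80.1  66. ]
fit foot [498.9 -45.6  45. ]
fit tail [423.8 -51.7  45. ]
foot TL [502.5 -31.9  48. ]
foot TR [505. -60.  48.]
midL [467.9 -37.6  48. ]
midR [469.8 -55.9  48. ]
mat [ 530.1 -153.4   35. ]
mat [ 509.5 -322.1   35. ]
mat [ 396.9 -310.8   35. ]
mat [ 417.1 -142.7   35. ]
nose tip TL [ 406.8 -206.5   52. ]
nose TR [ 404.4 -236.7   52. ]
plunger top L [ 517.4 -208.3  100. ]
plunger top R [ 497.8 -252.8  100. ]
pl top  [ 509.4 -245.7  100. ]
front top L [ 468.8 -195.7  100. ]
front top R [ 446.1 -242.   100. ]
run [ 411.6 -343.2   47. ]
small [ 501.8 -450.1   45. ]
large [ 581.2 -445.8   45. ]
rear barrel L [ 530.1 -216.1   57. ]
rear R [ 522.5 -257.6   57. ]
trayNR in [355.5 203.6  60. ]
trayFR in [578.2 183.3  60. ]
FR out [581.3 158.8  60. ]
NR out [352.9 182.4  60. ]
```

```bash
python3 -m pendant '[[30,-45,-16,0],[30,-45,-16,0],[30,-45,-16,0],[30,-45,-16,0],[20,-45,-16,0],[0,0,0,0]]' 1 40; python3 - <<'E'
from h import *
s=st();print(s["qpos"]); w=grab_frame("wrist"); crop(w,0,0,640,400,"w2")
for z in (.03,.045,.06): print([round(float(c),1) for c in proj(w,[s["position"][0],s["position"][1],z])])
E
```

```text
clock: 2.95
position: [0.6155, 0.0748, 0.1894]
tool_rot: [-0.279, 1.568, 2.864]
force: [0.3, -0.4, -0.1]
grip_width: 0.0853
t 2.95 p [615.5  74.8 189.4] rpy [-0.279  1.568  2.864] w 85.3 F [ 0.3 -0.4 -0.1]
[-0.10040702  0.56272577 -0.17008767  1.64698586  0.11018028  0.94354822
 -1.87870761]
w2 scale 1.25
[319.3, 177.9]
[319.3, 182.0]
[319.2, 186.5]
```

View pics/w2.png

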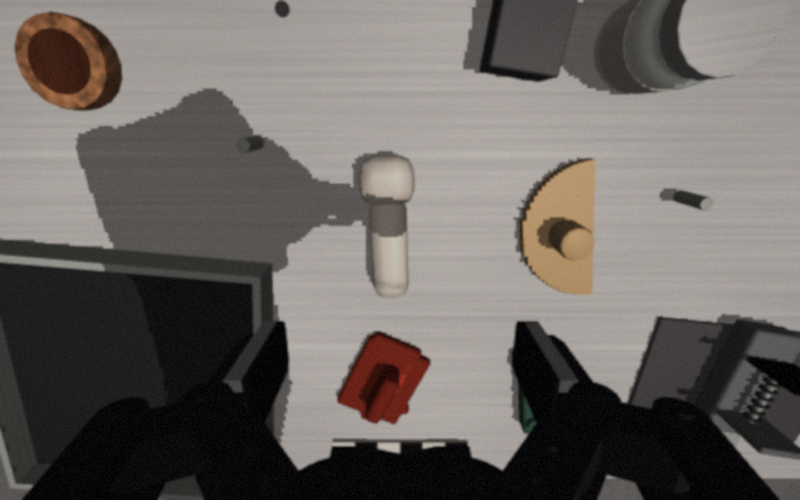

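```bash
python3 - <<'E'
from h import *
w=grab_frame("wrist"); print(repr(w["R"]),w["t"]); s=bot.observe();
crop(w,500,100,600,190,"w2a",6);crop(w,170,90,250,140,"w2b",8);crop(w,180,190,240,250,"w2c",8)
f=cv2.imread("pics/w1.png"); cv2.imwrite("pics/w1f.png",cv2.resize(f[30:115,30:430],None,fx=2,fy=2,interpolation=cv2.INTER_CUBIC))
E
```

```text
array([[ 7.08836263e-05, -9.99999996e-01, -4.57145221e-05],
       [-9.49271592e-01, -8.16630815e-05,  3.14457371e-01],
       [-3.14457374e-01,  2.11056183e-05, -9.49271594e-01]]) [0.07137929 0.55565933 0.53527771]
w2a scale 6
w2b scale 8
w2c scale 8
```

View pics/w2a.png

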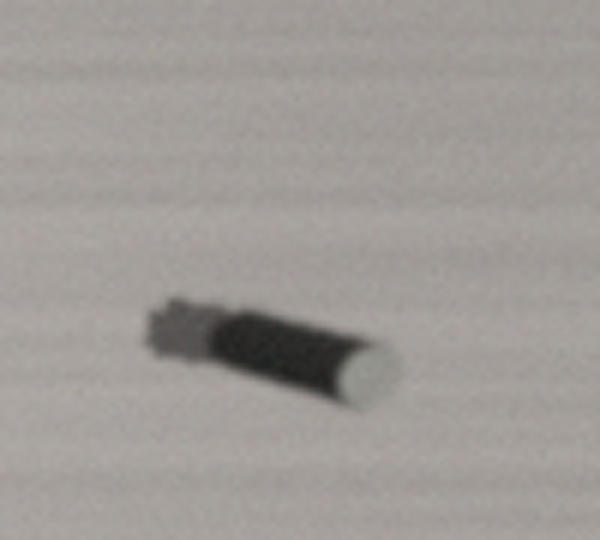

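View pics/w2b.png

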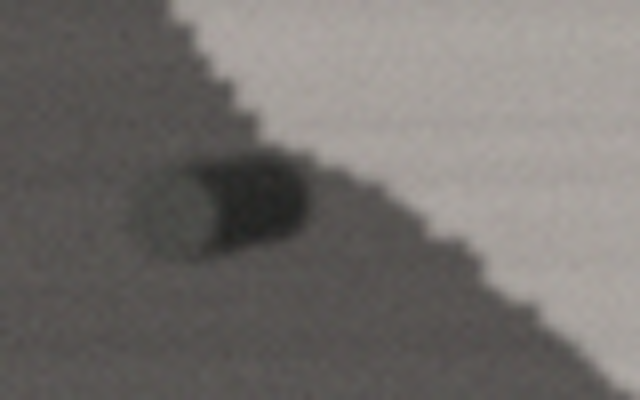

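View pics/w1f.png

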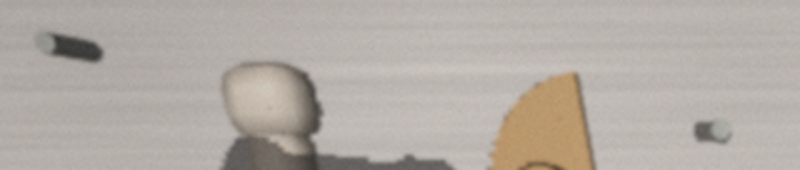

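```bash
python3 - <<'E'
from h import *
from scipy.optimize import least_squares
w2=grab_frame("wrist"); w1=dict(w2)
R=np.array(w2["R"]); o2=-R.T@np.array(w2["t"]); 
d=np.array([.5363,-.1511,.3315])-np.array([.6155,.0748,.1894]); w1["t"]=-R@(o2+d)
def und(f,p,k):
    fl=K(f); x=np.array([(p[0]-f["cx"])/fl,(p[1]-f["cy"])/fl]); r2=x@x; x=x*(1+k*r2); return f["cx"]+fl*x[0],f["cy"]+fl*x[1]
for k in (0,.03,.06,.1):
  print(k,[np.round(onz(f,*und(f,p,k),.06)*1000,1) for f,p in [(w1,(312.8,76.4)),(w2,(561.7,162.2)),(w1,(42.8,40.8)),(w2,(192.3,116.5))]])
f=grab_frame("scene");g=grab_frame("side")
for z,a,b in [(.06,(396,241),(484,129)),(.06,(609,156),(267,226)),(.066,(465,97),(466,240)),(.067,(443,197),(456,155))]:
  print(np.round(onz(f,140+a[0]/2.353,160+a[1]/2.353,z)*1000),np.round(onz(g,130+b[0]/2.667,130+b[1]/2.667,z)*1000))
E
```

```text
0 [array([ 636.8, -147.2,   60. ]), array([ 637.6, -144.5,   60. ]), array([677.2, 176.1,  60. ]), array([677.5, 178.1,  60. ])]
0.03 [array([ 637.4, -147.1,   60. ]), array([ 638.2, -148.2,   60. ]), array([682.4, 184.8,  60. ]), array([678. , 178.8,  60. ])]
0.06 [array([ 638. , -147.1,   60. ]), array([ 638.7, -152. ,   60. ]), array([687.6, 193.5,  60. ]), array([678.5, 179.5,  60. ])]
0.1 [array([ 638.9, -147.1,   60. ]), array([ 639.5, -157. ,   60. ]), array([694.4, 205. ,  60. ]), array([679.1, 180.4,  60. ])]
[ 637. -138.   60.] [ 629. -134.   60.]
[678. 181.  60.] [668. 186.  60.]
[472.  92.  66.] [471.  85.  66.]
[615. -50.  67.] [603. -52.  67.]
```

```bash
cat >> h.py <<'E'
def lab(f): return cv2.cvtColor(f["img"],cv2.COLOR_RGB2LAB).astype(int)
def hsv(f): return cv2.cvtColor(f["img"],cv2.COLOR_RGB2HSV).astype(int)
def blob(m,x0=0,y0=0,x1=640,y1=400,amin=30):
    mm=np.zeros(m.shape,np.uint8); mm[y0:y1,x0:x1]=m[y0:y1,x0:x1]; mm=cv2.morphologyEx(mm,cv2.MORPH_OPEN,np.ones((2,2),np.uint8))
    n,l,s,c=cv2.connectedComponentsWithStats(mm); out=[]
    for i in range(1,n):
        if s[i,4]>=amin: out.append((s[i,4],np.round(c[i],1),s[i,:4],(l==i).astype(np.uint8)))
    return sorted(out,key=lambda q:-q[0])
E
python3 - <<'E'
from h import *
w=grab_frame("wrist"); L=lab(w); H=hsv(w)
print("pestle",L[150:160,305:315].mean((0,1)),L[190:210,308:315].mean((0,1)),"plate",L[190:210,360:390].mean((0,1)))
m=((L[:,:,2]>L[190:210,360:390,2].mean()+2.5)).astype(np.uint8)
for b in blob(m,270,100,350,250)[:3]: print(b[:3])
b=blob(m,270,100,350,250)[0][3]
for r in range(115,245,8):
    x=np.where(b[r])[0]
    if len(x): print(r,x.min(),x.max())
E
```

```text
pestle [169.36 129.82 135.55] [194.42857143 127.         135.58571429] plate [176.14       129.16666667 131.02833333]
(np.int32(1259), array([308.6, 211.7]), array([294, 186,  29,  53], dtype=int32))
(np.int32(1187), array([305.7, 144.2]), array([285, 127,  42,  34], dtype=int32))
187 309 320
195 294 321
203 295 321
211 295 321
219 297 321
227 298 321
235 300 319
```

```bash
python3 - <<'E'
from h import *
w=grab_frame("wrist")
for n,p,z in [("shaft",(308.3,205),.048),("shaft2",(309.5,232),.048),("head",(305.8,144),.05),("headtop",(305.8,127),.045),("tail",(310,239),.045)]: print(n,np.round(onz(w,*p,z)*1000,1))
E
```

```text
shaft [593.5  81.2  48. ]
shaft2 [564.9  80.4  48. ]
head [652.9  82.5  50. ]
headtop [667.5  82.5  45. ]
tail [555.8  80.1  45. ]
```

```bash
python3 -m pendant '[[40,-7,2.5,-1],[40,0,0,0],[40,0,0,0],[25,0,0,0],[9,0,0,0],[0,0,0,0]]' 1 40;  python3 -m pendant '[[0,0,0,0],[0,0,0,0],[0,0,0,0],[0,0,0,0]]' -1 50
```

```text
clock: 4.05
position: [0.6135, 0.0789, 0.0376]
tool_rot: [3.043, 1.571, -0.083]
force: [0.2, 0.5, 0.9]
grip_width: 0.0857
clock: 4.55
position: [0.6137, 0.0795, 0.0381]
tool_rot: [-2.801, 1.57, 0.357]
force: [-2.5, 1.2, 9.6]
grip_width: 0.027
```

```bash
python3 -m pendant '[[-30,0,0,0],[-45,0,0,0],[-30,-20,5,0],[0,-40,10,0],[0,-45,14,0],[0,-45,14,0],[0,-45,14,0],[0,-45,14,0],[0,-39,9,0],[0,0,0,0]]' -1 50; python3 - <<'E'
from h import *
s=st();print(s["qpos"]); w=grab_frame("wrist"); crop(w,0,0,640,400,"w3")
E
```

```text
clock: 5.8
position: [0.5269, 0.3605, 0.142]
tool_rot: [-0.886, 1.569, 2.276]
force: [-0.9, -1.4, -3.1]
grip_width: 0.0269
t 5.8 p [526.9 360.5 142. ] rpy [-0.886  1.569  2.276] w 26.9 F [-0.9 -1.4 -3.1]
[-0.57627606  0.64506133 -0.17512248  1.63375689  0.13470613  0.8746255
 -2.3534761 ]
w3 scale 1.25
```

View pics/w3.png

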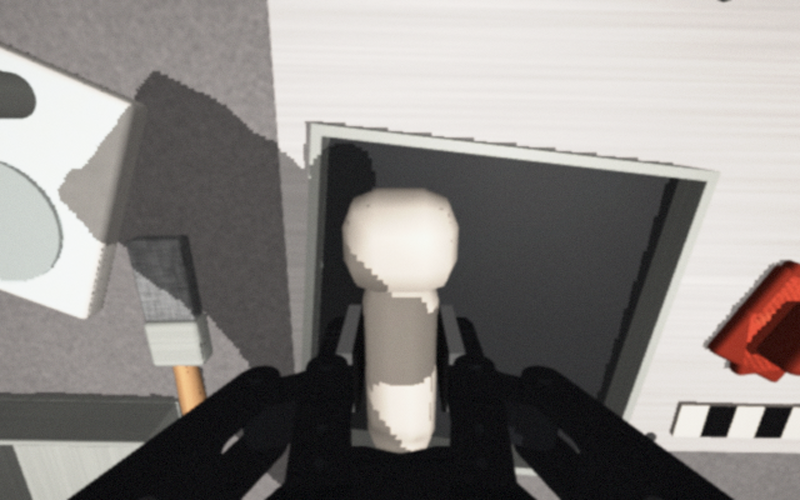

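```bash
python3 - <<'E'
from h import *
w=grab_frame("wrist")
for p in [(325,137),(672,178),(312,340),(625,430)]: print(np.round(onz(w,p[0]/1.25,p[1]/1.25,.06)*1000,1))
E
```

```text
[596.6 400.   60. ]
[577.8 202.9  60. ]
[468.  413.8  60. ]
[398.8 194.1  60. ]
```

```bash
python3 -m pendant '[[35,0,0,0],[35,0,0,0],[20,0,0,0],[6,0,0,0],[0,0,0,0],[0,0,0,0]]' -1 50;  python3 -m pendant '[[0,0,0,0],[0,0,0,0],[0,0,0,0]]' 0.1; python3 -m pendant '[[-20,0,0,0],[-40,0,0,0],[-50,0,0,0],[-20,45,0,0],[0,45,0,0],[0,45,0,0],[0,0,0,0]]' 0.1; python3 - <<'E'
from h import *
s=st();print(s["qpos"]); w=grab_frame("wrist"); crop(w,0,0,640,400,"w4")
E
```

```text
clock: 6.65
position: [0.5295, 0.3572, 0.0475]
tool_rot: [-2.523, 1.569, 0.634]
force: [0.4, -0.6, -3.4]
grip_width: 0.0265
clock: 7.02
position: [0.529, 0.357, 0.0466]
tool_rot: [-2.548, 1.57, 0.61]
force: [-0.2, 0.9, -0.4]
grip_width: 0.0469
clock: 7.9
position: [0.5319, 0.2183, 0.1779]
tool_rot: [2.538, 1.569, -0.593]
force: [0.3, 0.8, 1.1]
grip_width: 0.0466
t 7.9 p [531.9 218.3 177.9] rpy [ 2.538  1.569 -0.593] w 46.6 F [0.3 0.8 1.1]
[-0.36555498  0.50814706 -0.17780981  1.78204751  0.11584324  0.86066628
 -2.15638303]
w4 scale 1.25
```

View pics/w4.png

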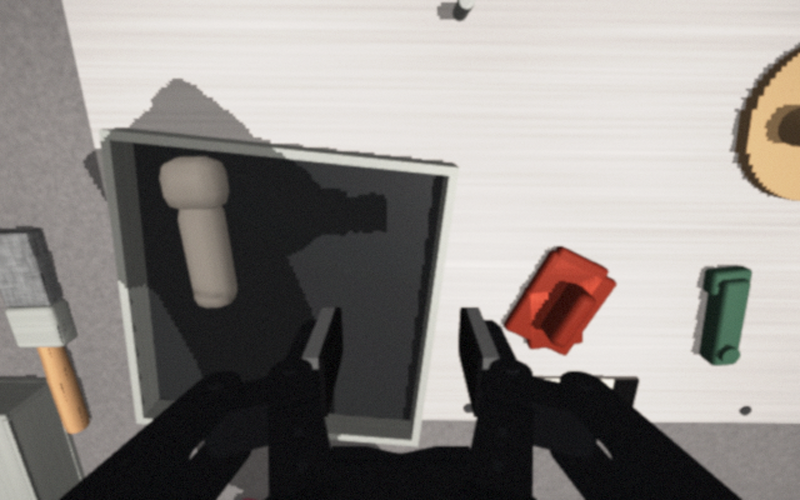

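```bash
python3 -m pendant '[[0,35,18,0],[0,50,22,0],[0,46,20,0],[0,0,0,0],[0,0,0,0]]' 1 40; python3 - <<'E'
from h import *
s=st(); w=grab_frame("wrist"); crop(w,0,0,640,400,"w5")
H=hsv(w); m=((H[:,:,1]>130)&((H[:,:,0]<10)|(H[:,:,0]>170))).astype(np.uint8)
for b in blob(m)[:3]:
    print(b[:3]); c=cv2.findContours(b[3],cv2.RETR_EXTERNAL,cv2.CHAIN_APPROX_NONE)[0][0]; print(cv2.minAreaRect(c))
E
```

```text
clock: 8.57
position: [0.4737, 0.0912, 0.177]
tool_rot: [-2.562, 1.569, 0.597]
force: [0.1, 1.1, 0.8]
grip_width: 0.085
t 8.57 p [473.7  91.2 177. ] rpy [-2.562  1.569  0.597] w 85.0 F [0.1 1.1 0.8]
w5 scale 1.25
(np.int32(5089), array([323. , 184.4]), array([279, 136,  88,  96], dtype=int32))
((323.3540344238281, 186.5985565185547), (64.82229614257812, 88.62471008300781), 25.01689338684082)
```

View pics/w5.png

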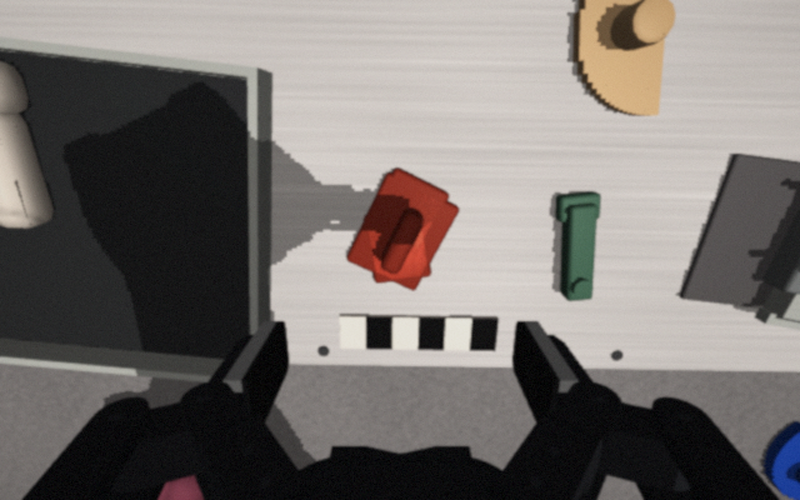

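```bash
python3 - <<'E'
from h import *
w=grab_frame("wrist"); crop(w,270,125,380,240,"w5a",5)
E
```

```text
w5a scale 5
```

View pics/w5a.png

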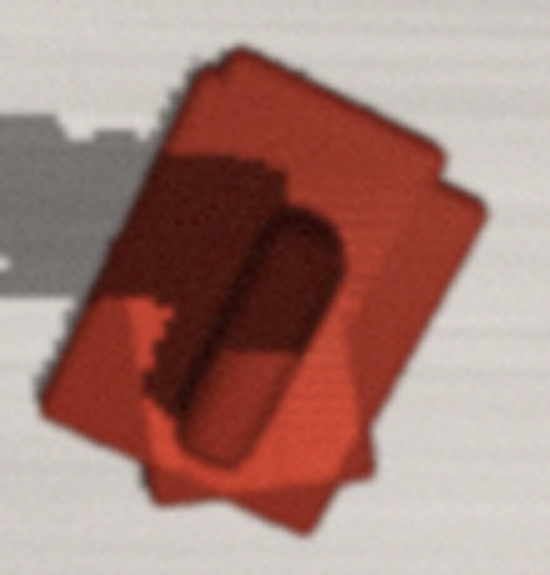

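```bash
python3 - <<'E'
from h import *
w=grab_frame("wrist"); c=lambda x,y:(270+x/5,125+y/5)
P=[onz(w,*c(x,y),.066) for x,y in [(305,240),(225,440),(263,340)]]
for p in P: print(np.round(p*1000,1))
d=P[0]-P[1]; print(np.degrees(np.arctan2(d[1],d[0])),np.linalg.norm(d))
print([np.round(onz(w,*c(x,y),.04)*1000,1) for x,y in [(195,75),(45,405),(307,530),(485,212)]])
E
```

```text
[491.3  81.9  66. ]
[455.5  94.7  66. ]
[473.8  88.5  66. ]
-19.67981532948358 0.037994415717314996
[array([514.5, 101.2,  40. ]), array([451.9, 129.2,  40. ]), array([427.1,  78.8,  40. ]), array([490.8,  48.3,  40. ])]
```

```bash
python3 -m pendant '[[30,2.5,0,8.3],[35,0,0,8.3],[35,0,0,8.4],[25,0,0,0],[8,0,0,0],[0,0,0,0]]' 1 40;  python3 -m pendant '[[0,0,0,0],[0,0,0,0],[0,0,0,0],[0,0,0,0]]' -1 50; python3 - <<'E'
from h import *
s=st();print(s["qpos"]); w=grab_frame("wrist"); crop(w,150,50,550,400,"w6")
E
```

```text
clock: 9.48
position: [0.4732, 0.0879, 0.0433]
tool_rot: [0.353, 1.57, 3.075]
force: [-0.0, 1.1, 1.2]
grip_width: 0.0854
clock: 9.98
position: [0.4734, 0.0875, 0.0437]
tool_rot: [-2.38, 1.57, 0.341]
force: [-8.8, -1.7, 23.5]
grip_width: 0.0139
t 9.97 p [473.4  87.5  43.7] rpy [-2.38   1.57   0.341] w 13.9 F [-8.8 -1.7 23.5]
[-0.27029659  0.60900981 -0.04699456  2.10301177  0.06442107  0.43032919
 -2.35863636]
w6 scale 1.7142857142857142
```

View pics/w6.png

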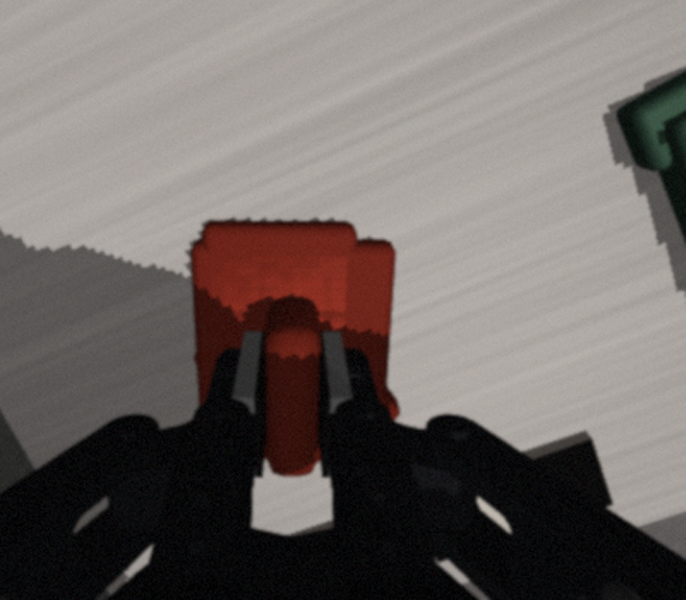

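```bash
python3 -m pendant '[[-40,0,0,-8.3],[-45,0,0,-8.3],[-30,0,0,-8.4],[0,-40,8,0],[0,-50,8,0],[0,-50,8,0],[0,-50,8,0],[0,-50,8,0],[0,-30,5,0],[0,0,0,0],[0,0,0,0]]' -1 50; python3 - <<'E'
from h import *
s=st();print(s["qpos"]); w=grab_frame("wrist"); crop(w,0,0,640,400,"w7")
E
```

```text
clock: 11.4
position: [0.4239, 0.3559, 0.1581]
tool_rot: [1.234, 1.57, -1.892]
force: [-0.6, -0.6, -0.6]
grip_width: 0.0142
t 11.4 p [423.9 355.9 158.1] rpy [ 1.234  1.57  -1.892] w 14.2 F [-0.6 -0.6 -0.6]
[-0.66014938  0.50594132 -0.19865893  1.85180966  0.13454793  0.79757263
 -2.48390336]
w7 scale 1.25
```

View pics/w7.png

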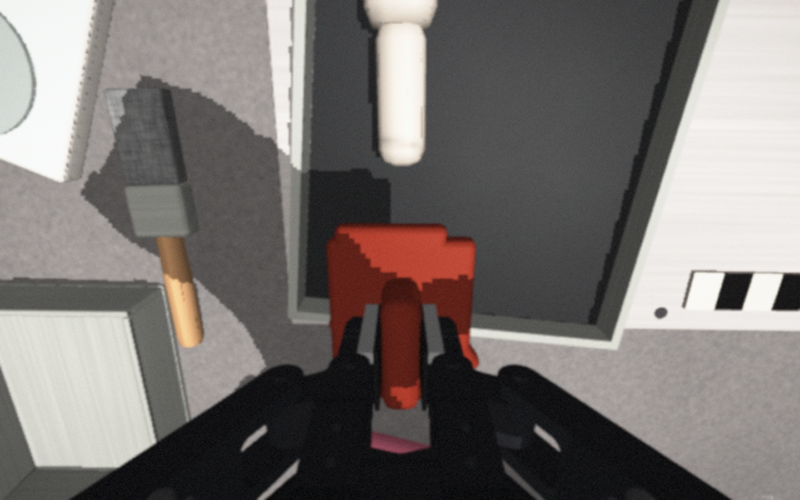

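```bash
python3 -m pendant '[[35,0,0,0],[35,0,0,0],[25,0,0,0],[11,0,0,0],[0,0,0,0],[0,0,0,0]]' -1 50;  python3 -m pendant '[[0,0,0,0],[0,0,0,0],[0,0,0,0]]' -0.1; python3 -m pendant '[[-20,0,0,0],[-40,0,0,0],[-50,0,0,0],[-10,45,0,0],[0,45,0,0],[0,45,-15,0],[0,0,0,0]]' -0.1; python3 - <<'E'
from h import *
s=st();print(s["qpos"]); w=grab_frame("wrist"); crop(w,0,0,640,400,"w8")
E
```

```text
clock: 12.2
position: [0.4245, 0.3569, 0.0533]
tool_rot: [-2.382, 1.569, 0.775]
force: [-0.3, 0.0, -0.7]
grip_width: 0.0141
clock: 12.58
position: [0.424, 0.3568, 0.0526]
tool_rot: [-2.435, 1.57, 0.723]
force: [-0.6, -0.3, 0.7]
grip_width: 0.0384
clock: 13.45
position: [0.4421, 0.2187, 0.1726]
tool_rot: [2.111, 1.57, -1.019]
force: [-0.5, 1.9, 0.2]
grip_width: 0.0385
t 13.45 p [442.1 218.7 172.6] rpy [ 2.111  1.57  -1.019] w 38.5 F [-0.5  1.9  0.2]
[-0.46766529  0.39737127 -0.14410981  1.99393855  0.0828554   0.75576059
 -2.22061054]
w8 scale 1.25
```

View pics/w8.png

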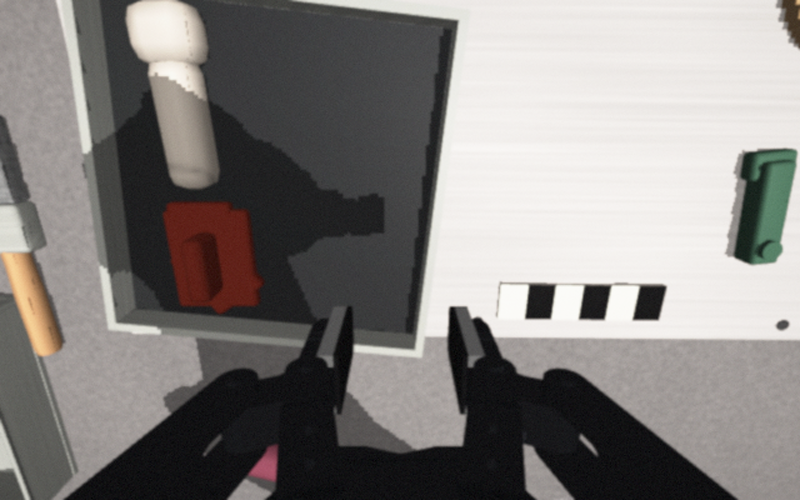

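```bash
python3 -m pendant '[[0,35,-4,0],[0,50,-5,0],[0,50,-5,0],[0,50,-4,0],[0,45,-3,0],[0,30,0,0],[0,0,0,0],[0,0,0,0]]' 0.2 40; python3 - <<'E'
from h import *
s=st(); w=grab_frame("wrist"); crop(w,0,0,640,400,"w9")
H=hsv(w); print(H[150:200,300:330].mean((0,1)))
m=((H[:,:,1]>70)&(H[:,:,0]>60)&(H[:,:,0]<95)).astype(np.uint8)
for b in blob(m)[:3]:
    print(b[:3]); c=cv2.findContours(b[3],cv2.RETR_EXTERNAL,cv2.CHAIN_APPROX_NONE)[0][0]; print(cv2.minAreaRect(c))
b=blob(m)[0]; y0=b[2][1];h=b[2][3]
for r in range(y0,y0+h,6):
    x=np.where(b[3][r])[0]; a=onz(w,x.min(),r,.04);c=onz(w,x.max()+1,r,.04); print(r,x.min(),x.max(),np.round((a+c)/2*1000,1),round((a-c)[1]*1000,1))
E
```

```text
clock: 14.5
position: [0.4664, -0.0364, 0.1723]
tool_rot: [-1.743, 1.57, 1.415]
force: [0.2, 0.1, 0.0]
grip_width: 0.0511
t 14.5 p [466.4 -36.4 172.3] rpy [-1.743  1.57   1.415] w 51.1 F [0.2 0.1 0. ]
w9 scale 1.25
[48.39666667 53.41133333 96.21466667]
(np.int32(1867), array([326.7, 184.9]), array([308, 146,  33,  87], dtype=int32))
((328.0077209472656, 189.06155395507812), (85.95606994628906, 30.7606143951416), 82.87498474121094)
146 326 337 [503.  -46.9  40. ] 10.5
152 308 338 [497.6 -39.6  40. ] 27.3
158 309 339 [492.3 -40.6  40. ] 27.5
164 310 339 [486.9 -41.1  40. ] 26.8
170 316 334 [481.4 -41.7  40. ] 17.1
176 317 335 [475.9 -42.7  40. ] 17.2
182 317 336 [470.3 -43.3  40. ] 18.2
188 318 336 [464.6 -43.9  40. ] 17.4
194 318 337 [458.8 -44.5  40. ] 18.4
200 319 337 [453.  -45.2  40. ] 17.6
206 320 338 [447.1 -46.2  40. ] 17.7
212 320 338 [441.2 -46.4  40. ] 17.8
218 321 339 [435.1 -47.5  40. ] 17.9
224 322 340 [429.  -48.6  40. ] 18.1
230 323 340 [422.8 -49.3  40. ] 17.2
```

View pics/w9.png

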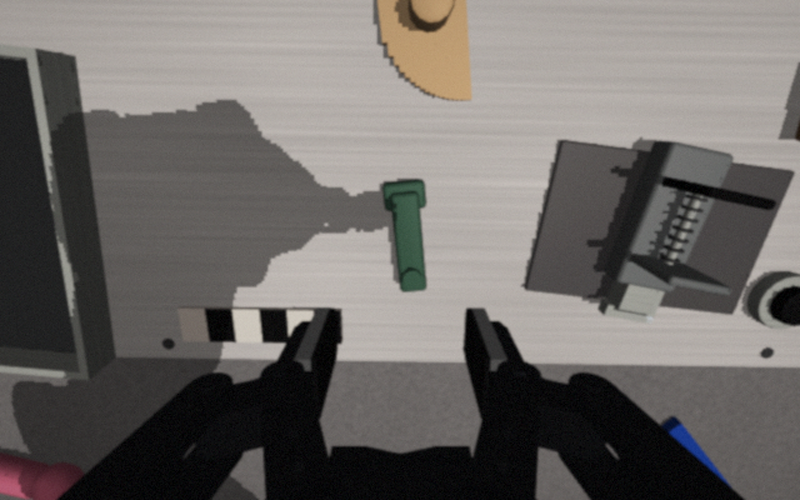

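```bash
python3 -m pendant '[[30,8,8.5,0],[40,0,0,-6.5],[35,0,0,0],[22,0,0,0],[9,0,0,0],[0,0,0,0],[0,0,0,0]]' 0.2 40;  python3 -m pendant '[[0,0,0,0],[0,0,0,0],[0,0,0,0],[0,0,0,0]]' -1 50; python3 - <<'E'
from h import *
s=st();print(s["qpos"]); w=grab_frame("wrist"); crop(w,150,50,550,400,"w10")
E
```

```text
clock: 15.42
position: [0.4583, -0.0456, 0.0371]
tool_rot: [3.063, 1.57, 0.051]
force: [-0.2, 0.0, 0.2]
grip_width: 0.0509
clock: 15.92
position: [0.4582, -0.0458, 0.037]
tool_rot: [2.992, 1.57, -0.02]
force: [-2.2, 1.1, 12.9]
grip_width: 0.0186
t 15.93 p [458.2 -45.8  37. ] rpy [ 2.992  1.57  -0.02 ] w 18.6 F [-2.2  1.1 12.9]
[ 0.03031524  0.60378063 -0.0775825   2.15615201  0.11773637  0.38447279
 -1.58401887]
w10 scale 1.7142857142857142
```

View pics/w10.png

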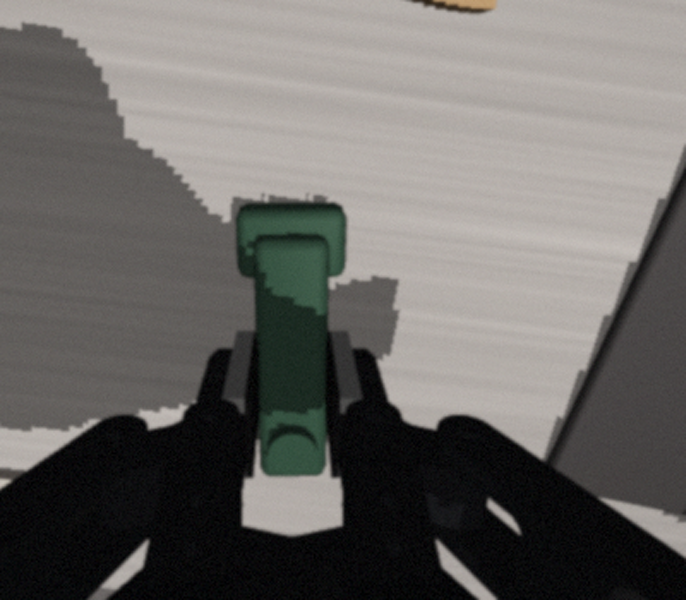

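```bash
python3 -m pendant '[[-40,0,0,0],[-50,0,0,7.5],[-30,-30,4,0],[0,-50,7,0],[0,-50,7,0],[0,-50,7,0],[0,-50,7,0],[0,-50,7,0],[0,-20,1,0],[0,0,0,0],[0,0,0,0]]' -1 50; python3 - <<'E'
from h import *
s=st();print(s["qpos"]); w=grab_frame("wrist"); crop(w,0,0,640,400,"w11")
E
```

```text
clock: 17.35
position: [0.4185, 0.2529, 0.1563]
tool_rot: [1.362, 1.57, -1.783]
force: [-0.0, -0.2, -1.4]
grip_width: 0.0185
t 17.35 p [418.5 252.9 156.3] rpy [ 1.362  1.57  -1.783] w 18.5 F [-0.  -0.2 -1.4]
[-0.56579942  0.41637529 -0.12729722  2.0185266   0.07940955  0.71183767
 -2.31618275]
w11 scale 1.25
```

View pics/w11.png

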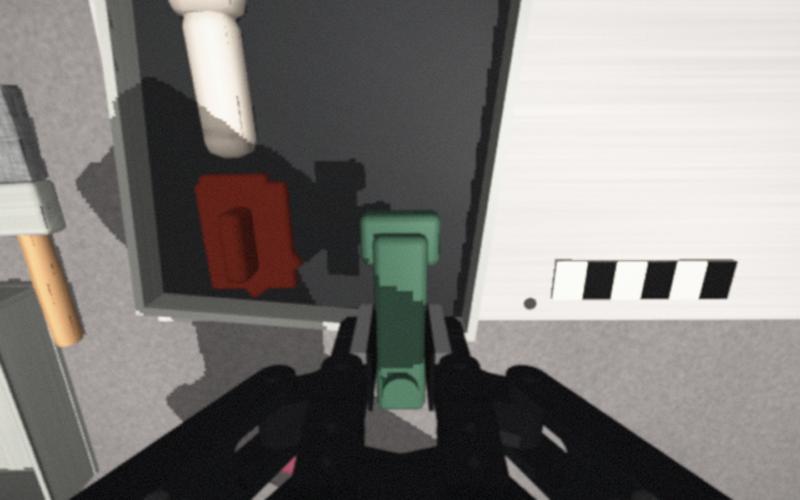

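```bash
python3 -m pendant '[[35,0,0,0],[35,0,0,0],[28,0,0,0],[13,0,0,0],[0,0,0,0],[0,0,0,0]]' -1 50;  python3 -m pendant '[[0,0,0,0],[0,0,0,0],[0,0,0,0]]' -0.15; python3 -m pendant '[[-20,0,0,0],[-40,0,0,0],[-50,0,0,0],[-10,40,-20,0],[0,50,-30,0],[0,50,-30,0],[0,50,-30,0],[0,50,-30,0],[0,50,-30,0],[0,20,-10,0],[0,0,0,0]]' -0.15; python3 - <<'E'
from h import *
s=st();print(s["qpos"]); w=grab_frame("wrist"); crop(w,0,0,640,400,"w12")
H=hsv(w);print(H[170:190,300:320].mean((0,1)))
m=((H[:,:,1]>75)&(H[:,:,0]>8)&(H[:,:,0]<25)&(H[:,:,2]>60)).astype(np.uint8)
for b in blob(m)[:3]:print(b[:3])
E
```

```text
clock: 18.15
position: [0.4188, 0.2544, 0.0462]
tool_rot: [-2.57, 1.57, 0.569]
force: [-1.0, 0.2, -1.6]
grip_width: 0.0184
clock: 18.52
position: [0.4184, 0.2544, 0.0456]
tool_rot: [-2.473, 1.57, 0.668]
force: [0.6, 0.1, 0.4]
grip_width: 0.0362
clock: 19.9
position: [0.5978, -0.0572, 0.165]
tool_rot: [0.29, 1.57, -2.855]
force: [0.6, 0.8, 0.6]
grip_width: 0.0365
t 19.9 p [597.8 -57.2 165. ] rpy [ 0.29   1.57  -2.855] w 36.5 F [0.6 0.8 0.6]
[ 0.04598639  0.55872843 -0.07086598  1.72684732  0.04979904  0.85823148
 -1.62117764]
w12 scale 1.25
[ 15.88   112.83    89.6575]
(np.int32(5801), array([313.5, 172.3]), array([278, 110,  69, 120], dtype=int32))
(np.int32(1571), array([624. , 235.3]), array([604, 208,  36,  53], dtype=int32))
```

View pics/w12.png

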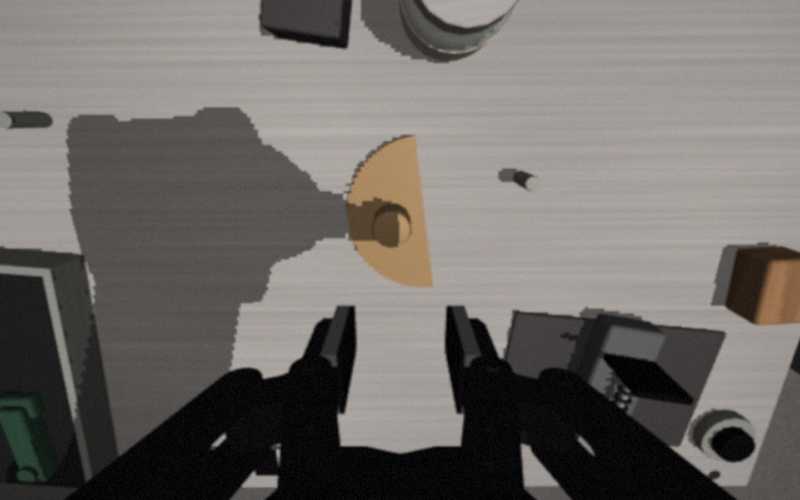

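```bash
python3 - <<'E'
from h import *
w=grab_frame("wrist"); crop(w,265,100,365,240,"w12a",4)
for p in [(315.5,173)]: pass
H=hsv(w)
m=((H[:,:,1]>75)&(H[:,:,0]>8)&(H[:,:,0]<25)&(H[:,:,2]>60)).astype(np.uint8)
c=cv2.findContours(blob(m)[0][3],cv2.RETR_EXTERNAL,cv2.CHAIN_APPROX_NONE)[0][0]; print(cv2.minAreaRect(c))
E
```

```text
w12a scale 4
((311.1211853027344, 172.2798614501953), (121.04753112792969, 61.04955291748047), 83.2901611328125)
```

View pics/w12a.png

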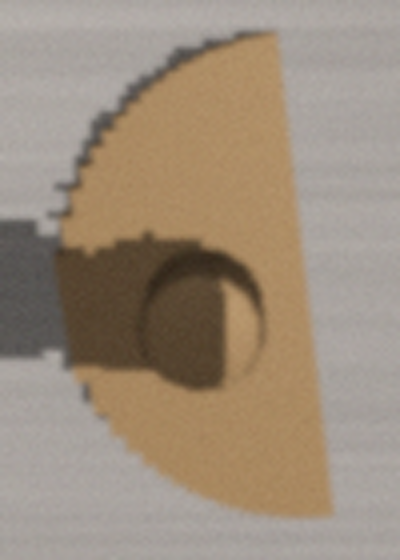

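```bash
python3 - <<'E'
from h import *
w=grab_frame("wrist")
print(np.round(onz(w,315.5,182,.067)*1000,1)); print(np.round(onz(w,265+275/4,100+32/4,.04)*1000,1),np.round(onz(w,265+330/4,100+515/4,.04)*1000,1),np.round(onz(w,265+60/4,100+230/4,.04)*1000,1)); st()
E
```

```text
[610.5 -51.8  67. ]
[666.1 -66.7  40. ] [557.9 -81.   40. ] [624.9 -20.8  40. ]
t 20.05 p [597.4 -54.4 165.3] rpy [-1.065  1.57   2.076] w 36.3 F [-0.2  0.7 -0.2]
```

```bash
python3 -m pendant '[[30,-3.5,-13,0],[30,0,0,-7.5],[30,0,0,0],[22,0,0,0],[9,0,0,0],[0,0,0,0],[0,0,0,0]]' 0.4 40;  python3 -m pendant '[[0,0,0,0],[0,0,0,0],[0,0,0,0],[0,0,0,0]]' -1 50; python3 - <<'E'
from h import *
s=st();print(s["qpos"]); w=grab_frame("wrist"); crop(w,150,50,550,400,"w13")
E
```

```text
clock: 20.92
position: [0.6113, -0.0522, 0.0453]
tool_rot: [3.021, 1.57, 0.01]
force: [-0.3, -0.7, 0.1]
grip_width: 0.0597
clock: 21.42
position: [0.6111, -0.0525, 0.045]
tool_rot: [3.076, 1.57, 0.064]
force: [-2.7, 1.0, 9.5]
grip_width: 0.0242
t 21.43 p [611.1 -52.5  45. ] rpy [3.076 1.57  0.064] w 24.2 F [-2.7  1.   9.5]
[ 0.0520067   0.74347395 -0.09269502  1.75318264  0.10379275  0.64899631
 -1.54055029]
w13 scale 1.7142857142857142
```

View pics/w13.png

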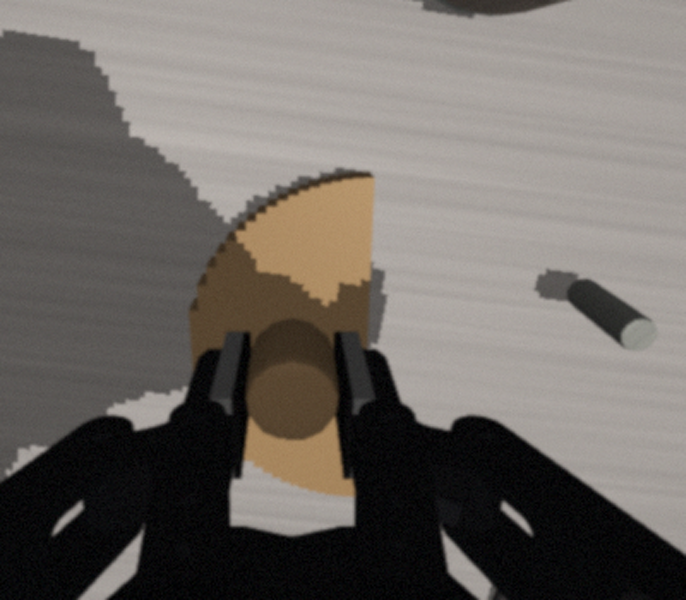

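```bash
python3 -m pendant '[[-40,0,0,0],[-50,0,0,7.5],[-30,-30,4,0],[0,-50,14,0],[0,-50,17,0],[0,-50,17,0],[0,-50,17,0],[0,-50,15,0],[0,-20,2,0],[0,0,0,5.5],[0,0,0,0]]' -1 50; python3 - <<'E'
from h import *
s=st();print(s["qpos"]); w=grab_frame("wrist"); crop(w,0,0,640,400,"w14")
E
```

```text
clock: 22.85
position: [0.5255, 0.2471, 0.1643]
tool_rot: [1.833, 1.57, -1.406]
force: [-0.2, -0.8, -0.8]
grip_width: 0.0242
t 22.85 p [525.5 247.1 164.3] rpy [ 1.833  1.57  -1.406] w 24.2 F [-0.2 -0.8 -0.8]
[-0.49457568  0.53094658 -0.06639682  1.78135019  0.04621162  0.83100491
 -2.25140411]
w14 scale 1.25
```

View pics/w14.png

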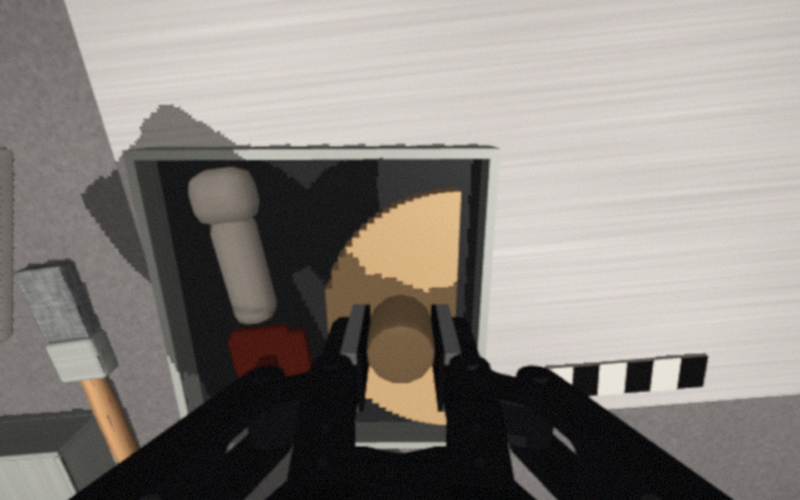

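```bash
python3 -m pendant '[[35,0,0,0],[35,0,0,0],[28,0,0,0],[13,0,0,0],[0,0,0,0],[0,0,0,0]]' -1 50;  python3 -m pendant '[[0,0,0,0],[0,0,0,0],[0,0,0,0]]' 0.05; python3 -m pendant '[[-20,0,0,0],[-40,0,0,0],[-60,0,0,-2.5],[-40,0,0,-3],[0,0,0,0]]' 0.05; python3 - <<'E'
from h import *
s=st();print(s["qpos"]); w=grab_frame("wrist"); crop(w,0,0,640,400,"w15")
E
```

```text
clock: 23.65
position: [0.5258, 0.2477, 0.0543]
tool_rot: [-2.516, 1.57, 0.529]
force: [0.0, -0.6, -1.9]
grip_width: 0.0245
clock: 24.02
position: [0.5254, 0.2477, 0.0536]
tool_rot: [-2.535, 1.57, 0.509]
force: [-0.3, -0.3, 0.2]
grip_width: 0.0449
clock: 24.65
position: [0.5265, 0.2482, 0.2165]
tool_rot: [-2.63, 1.566, 0.51]
force: [-0.3, -0.2, -0.9]
grip_width: 0.0449
t 24.65 p [526.5 248.2 216.5] rpy [-2.63   1.566  0.51 ] w 44.9 F [-0.3 -0.2 -0.9]
[-0.4730987   0.4675187  -0.09638282  1.73397899  0.05415378  0.93739613
 -2.16290714]
w15 scale 1.25
```

View pics/w15.png

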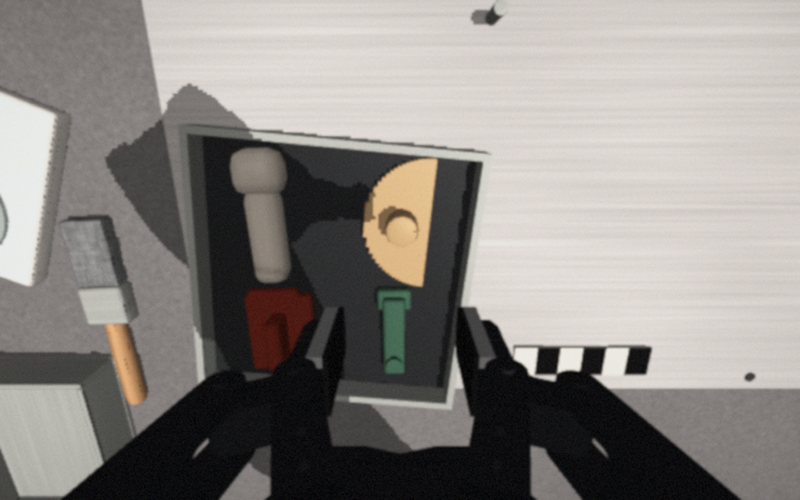

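```bash
python3 -m pendant '[[0,30,3,0],[0,50,6,0],[0,55,6,0],[0,55,6,0],[0,55,6,0],[0,55,6,0],[0,55,6,0],[0,55,6,0],[0,40,6,0],[0,12,5,0]]' 1 60; python3 -m pendant '[[0,0,0,-10.4],[0,0,0,-10.4],[0,0,0,-10.4],[0,0,0,-10.4],[0,0,0,-10.4],[0,0,0,-10.4],[0,0,0,-10.4],[0,0,0,-10.4],[0,0,0,0]]'; python3 - <<'E'
from h import *
s=st();print(s["qpos"]); w=grab_frame("wrist"); crop(w,0,0,640,400,"w16"); print(np.round(Rt(s),3))
E
```

```text
clock: 25.95
position: [0.4673, -0.2165, 0.2121]
tool_rot: [0.02, 1.569, -3.127]
force: [-0.4, 0.8, 0.0]
grip_width: 0.085
clock: 27.08
position: [0.4683, -0.2136, 0.2126]
tool_rot: [-2.246, 1.569, 2.346]
force: [-0.0, -0.8, 0.3]
grip_width: 0.0852
t 27.07 p [ 468.3 -213.6  212.6] rpy [-2.246  1.569  2.346] w 85.2 F [-0.  -0.8  0.3]
[ 0.54582118  0.38339596 -0.30021186  1.89547689  0.14258081  0.88453273
  0.05482504]
w16 scale 1.25
[[-0.001  0.993 -0.12 ]
 [ 0.001 -0.12  -0.993]
 [-1.    -0.001 -0.001]]
```

View pics/w16.png

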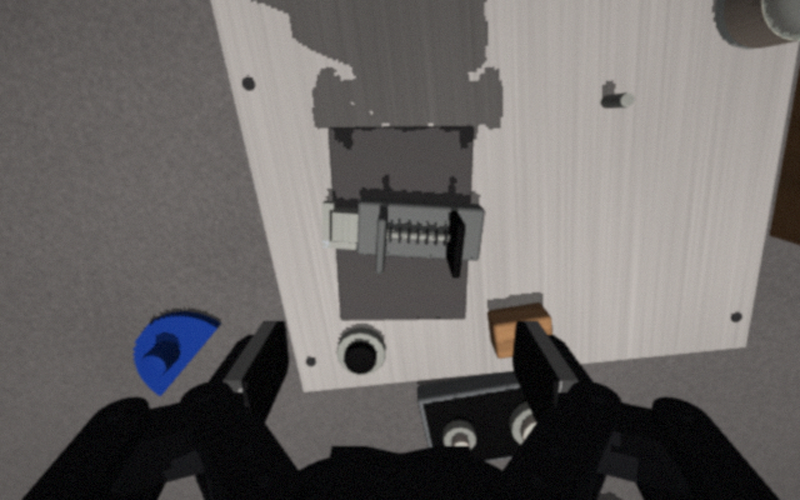

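```bash
python3 - <<'E'
from h import *
w=grab_frame("wrist"); crop(w,250,90,400,260,"w16a",3.5)
E
```

```text
w16a scale 3.5
```

View pics/w16a.png

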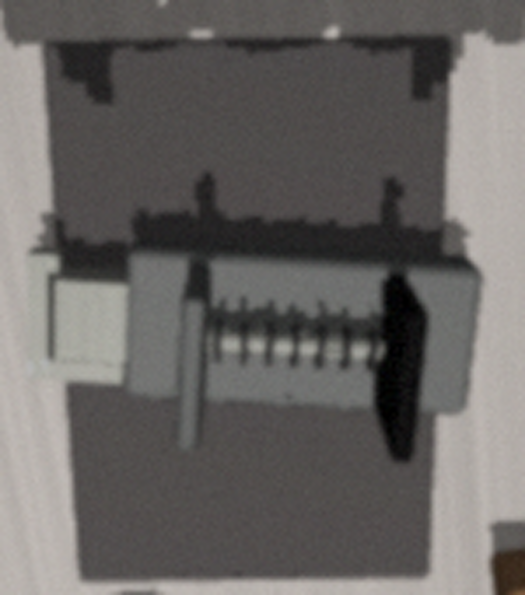

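```bash
python3 - <<'E'
from h import *
w=grab_frame("wrist"); q=lambda x,y,z:onz(w,250+x/3.5,90+y/3.5,z)*1000
B={n:q(x,y,.057) for n,x,y in [("FA",133,255),("FB",128,398),("RA",480,265),("RB",465,410)]}
for k,v in B.items(): print(k,np.round(v,1))
F=(B["FA"]+B["FB"])/2;Rr=(B["RA"]+B["RB"])/2; d=(F-Rr)[:2]; print("len",np.hypot(*d),"yaw",np.degrees(np.arctan2(d[1],d[0])), "origin",np.round(Rr[:2]+d*.6,1))
print("front plate top",np.round(q(190,297,.1),1),np.round(q(188,450,.1),1)," plunger top outer",np.round(q(425,312,.1),1),np.round(q(410,460,.1),1))
for x,y in [(45,40),(450,40),(80,580),(428,577)]: print("mat",np.round(q(x,y,.035),1))
print("nose end",np.round(q(30,260,.052),1),np.round(q(35,370,.052),1))
st()
E
```

```text
FA [ 439.2 -194.    57. ]
FB [ 431.3 -235.2   57. ]
RA [ 534.2 -208.6   57. ]
RB [ 527.5 -250.8   57. ]
len 96.77978442625698 yaw 171.0156192719026 origin [ 473.5 -220.7]
front plate top [ 456.8 -197.3  100. ] [ 450.8 -236.4  100. ]  plunger top outer [ 512.4 -208.   100. ] [ 505.9 -245.9  100. ]
mat [ 421.4 -134.9   35. ]
mat [ 533.7 -148.9   35. ]
mat [ 402.4 -303.1   35. ]
mat [ 515.5 -315.9   35. ]
nose end [ 409.6 -192.8   52. ] [ 405.  -225.1   52. ]
t 27.23 p [ 468.5 -214.   213. ] rpy [-1.963  1.57   2.625] w 85.2 F [-0.1  1.   0.6]
```

```bash
python3 -m pendant '[[40,11,6.5,1.5],[40,0,0,0],[30,0,0,0],[20,0,0,0],[0,0,0,0],[0,0,0,0]]' 1 60; python3 - <<'E'
from h import *
s=st(); w=grab_frame("wrist"); crop(w,150,50,550,400,"w17")
E
```

```text
clock: 27.98
position: [0.4791, -0.222, 0.084]
tool_rot: [1.261, 1.57, -0.457]
force: [0.2, -1.1, -0.7]
grip_width: 0.0854
t 27.98 p [ 479.1 -222.    84. ] rpy [ 1.261  1.57  -0.457] w 85.4 F [ 0.2 -1.1 -0.7]
w17 scale 1.7142857142857142
```

View pics/w17.png

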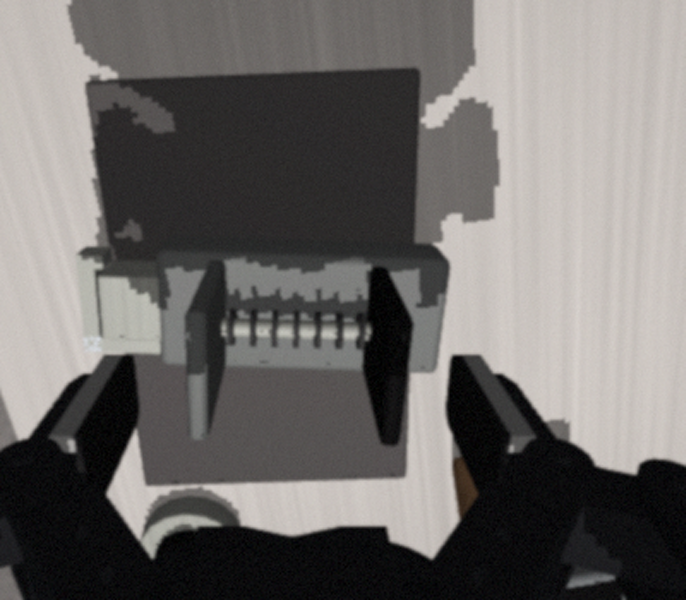

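```bash
python3 -m pendant '[[12,0,0,0],[8,0,0,0],[0,0,0,0]]' 1 60; python3 -m pendant '[[0,0,0,0],[0,0,0,0],[0,0,0,0],[0,0,0,0],[0,0,0,0]]' -1 60; python3 - <<'E'
from h import *
s=st(); w=grab_frame("wrist"); crop(w,150,50,550,400,"w18")
E
```

```text
clock: 28.4
position: [0.4783, -0.2219, 0.0625]
tool_rot: [-1.789, 1.569, 2.777]
force: [-0.1, 0.2, 0.0]
grip_width: 0.0852
clock: 29.02
position: [0.4772, -0.2222, 0.0641]
tool_rot: [-1.317, 1.568, -3.034]
force: [-16.0, 4.2, 26.6]
grip_width: 0.0428
t 29.02 p [ 477.2 -222.2   64.1] rpy [-1.317  1.568 -3.034] w 42.8 F [-16.    4.2  26.6]
w18 scale 1.7142857142857142
```

View pics/w18.png

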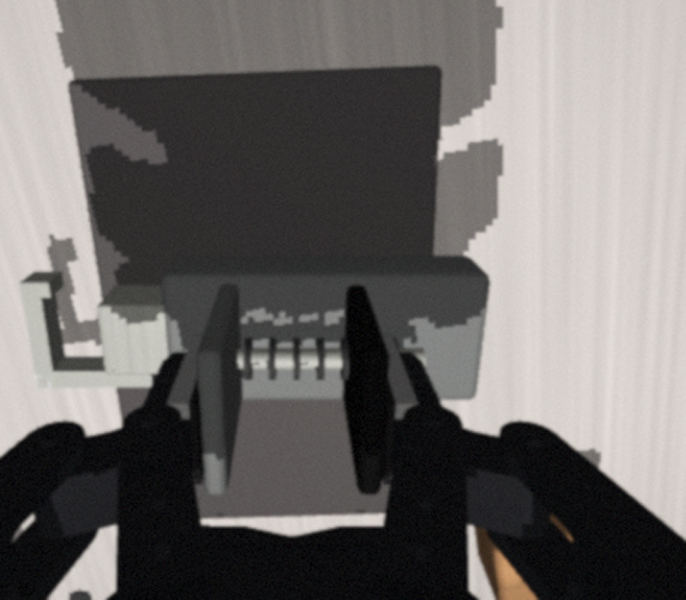

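```bash
python3 -m pendant '[[-30,0,0,0],[-40,0,0,0],[0,0,0,10.2],[0,0,0,10.2],[0,0,0,10.2],[0,0,0,10.2],[0,0,0,10.2],[0,0,0,10.2],[0,0,0,10.2],[0,0,0,10.2]]' -1 60; python3 -m pendant '[[0,0,-30,0],[0,-3,-50,0],[0,-4,-50,0],[0,0,-30,0],[0,0,0,0],[0,0,0,0]]' -1 60; python3 - <<'E'
from h import *
s=st();print(s["qpos"]); w=grab_frame("wrist"); crop(w,0,0,640,400,"w19"); print(np.round(Rt(s),3))
E
```

```text
clock: 30.32
position: [0.4787, -0.222, 0.1334]
tool_rot: [-1.812, 1.571, 1.324]
force: [0.7, 0.6, -3.2]
grip_width: 0.0425
clock: 31.08
position: [0.638, -0.2151, 0.133]
tool_rot: [-0.174, 1.57, 2.967]
force: [0.1, -0.5, -2.7]
grip_width: 0.0426
t 31.07 p [ 638.  -215.1  133. ] rpy [-0.174  1.57   2.967] w 42.6 F [ 0.1 -0.5 -2.7]
[ 0.16504175  0.70857893  0.11546163  1.5475451  -0.09636099  0.89207918
 -1.25721742]
w19 scale 1.25
[[-0.001  0.    -1.   ]
 [ 0.    -1.    -0.   ]
 [-1.    -0.     0.001]]
```

View pics/w19.png

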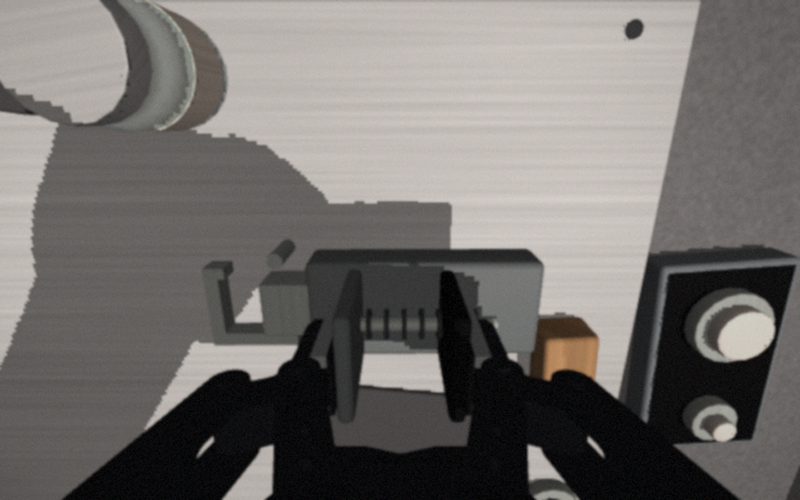

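```bash
python3 - <<'E'
from h import *
w=grab_frame("wrist"); s=bot.observe(); crop(w,150,170,270,290,"w19a",5)
z=.104
for dx,dy in [(0,69),(0,60),(0,78),(13,69),(-13,69),(13,78)]:
    print(dx,dy,[round(float(c)*1.25,1) for c in proj(w,[.638+dx/1000,-.215+dy/1000,z+.017])])
print("rpost exp",[round(float(c)*1.25,1) for c in proj(w,[.6373,-.146,.06])])
E
```

```text
w19a scale 5
0 69 [240.5, 308.3]
0 60 [261.0, 308.3]
0 78 [220.1, 308.3]
13 69 [236.7, 281.0]
-13 69 [244.2, 334.3]
13 78 [215.7, 281.0]
rpost exp [280.8, 261.3]
```

View pics/w19a.png

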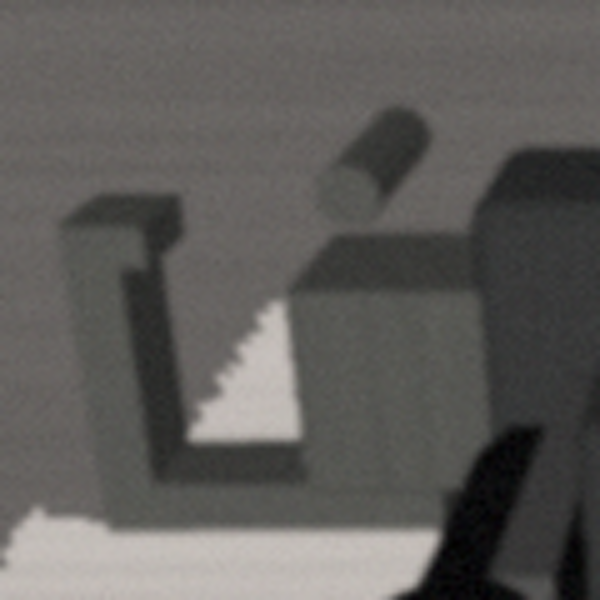

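```bash
python3 - <<'E'
from h import *
w=grab_frame("wrist"); print(np.round(onz(w,150+347/5,170+195/5,.06)*1000,1), np.round(onz(w,150+404/5,170+128/5,.03)*1000,1)); st()
E
```

```text
[ 637.4 -142.1   60. ] [ 638.  -142.5   30. ]
t 31.23 p [ 638.1 -215.3  133.5] rpy [-0.08   1.571  3.061] w 42.4 F [-0.  -0.2 -3.2]
```

```bash
python3 -m pendant '[[20,-4,0,0],[20,0,0,0],[6,0,0,0],[0,0,0,0],[0,0,0,0]]' -1 60; python3 - <<'E'
from h import *
s=st(); w=grab_frame("wrist"); crop(w,150,170,270,290,"w20",5)
E
```

```text
clock: 31.85
position: [0.639, -0.2113, 0.0879]
tool_rot: [2.843, 1.57, -0.299]
force: [-0.4, -0.3, -2.8]
grip_width: 0.0424
t 31.85 p [ 639.  -211.3   87.9] rpy [ 2.843  1.57  -0.299] w 42.4 F [-0.4 -0.3 -2.8]
w20 scale 5
```

View pics/w20.png

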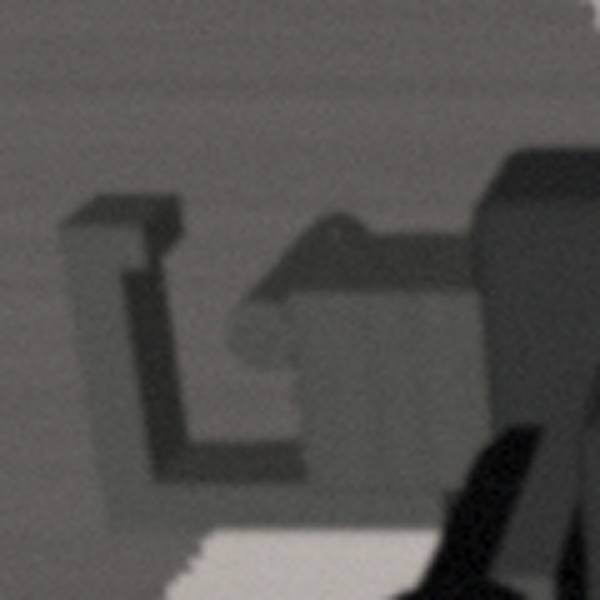

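```bash
python3 - <<'E'
from h import *
w=grab_frame("wrist"); print(np.round(onz(w,150+262/5,170+325/5,.06)*1000,1),np.round(onz(w,150+230/5,170+325/5,.06)*1000,1))
E
python3 -m pendant '[[12,0,0,0],[10,0,0,0],[4,0,0,0],[0,0,0,0],[0,0,0,0]]' -1 60; python3 - <<'E'
from h import *
s=st(); w=grab_frame("wrist"); crop(w,150,170,270,290,"w21",5)
E
```

```text
[ 638.8 -141.9   60. ] [ 638.8 -138.    60. ]
clock: 32.58
position: [0.6388, -0.2111, 0.0615]
tool_rot: [2.904, 1.571, -0.238]
force: [-1.1, -0.5, -2.9]
grip_width: 0.0421
t 32.58 p [ 638.8 -211.1   61.5] rpy [ 2.904  1.571 -0.238] w 42.1 F [-1.1 -0.5 -2.9]
w21 scale 5
```

View pics/w21.png

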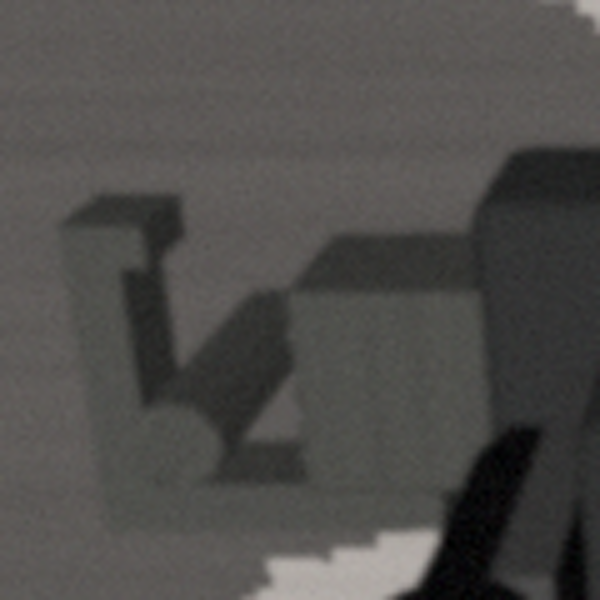

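```bash
python3 -m pendant '[[2,0,0,0],[1,0,0,0],[0,0,0,0],[0,0,0,0]]' -1 60; python3 -m pendant '[[0,0,0,0],[0,0,0,0],[0,0,0,0],[0,0,0,0],[0,0,0,0]]' 1 60; python3 - <<'E'
from h import *
s=st(); w=grab_frame("wrist"); crop(w,100,120,500,400,"w22")
E
```

```text
clock: 33.12
position: [0.6392, -0.211, 0.0594]
tool_rot: [3.052, 1.57, -0.089]
force: [-4.0, 3.1, 12.3]
grip_width: 0.0427
clock: 33.75
position: [0.6387, -0.2111, 0.0583]
tool_rot: [0.121, 1.571, -3.02]
force: [-0.9, 0.5, -0.2]
grip_width: 0.0853
t 33.75 p [ 638.7 -211.1   58.3] rpy [ 0.121  1.571 -3.02 ] w 85.3 F [-0.9  0.5 -0.2]
w22 scale 2.0
```

View pics/w22.png

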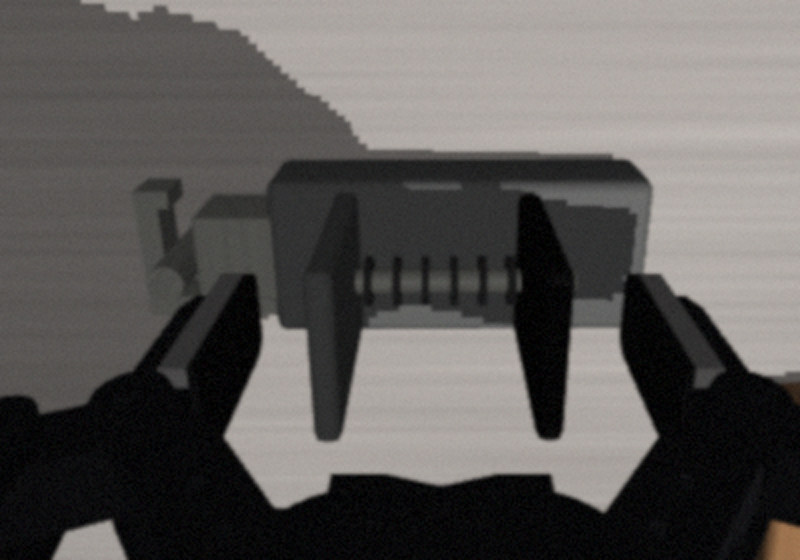

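```bash
python3 -m pendant '[[-30,0,0,0],[-50,0,0,0],[-50,10,5,0],[-15,40,20,0],[0,50,25,0],[0,50,25,0],[0,40,20,0],[0,0,5,0],[0,0,0,0]]' 1 40; python3 - <<'E'
from h import *
s=st();print(s["qpos"]); w=grab_frame("wrist"); crop(w,0,0,640,400,"w23")
g=grab_frame("side"); crop(g,130,130,430,320,"sd2")
E
```

```text
clock: 34.92
position: [0.5388, -0.4006, 0.2033]
tool_rot: [-1.803, 1.57, 1.339]
force: [-0.2, 0.4, 1.1]
grip_width: 0.0855
t 34.92 p [ 538.8 -400.6  203.3] rpy [-1.803  1.57   1.339] w 85.5 F [-0.2  0.4  1.1]
[ 0.4656979   0.62935719  0.13718138  1.49928649 -0.09519502  1.01963418
 -0.94384855]
w23 scale 1.25
sd2 scale 2.6666666666666665
```

View pics/w23.png

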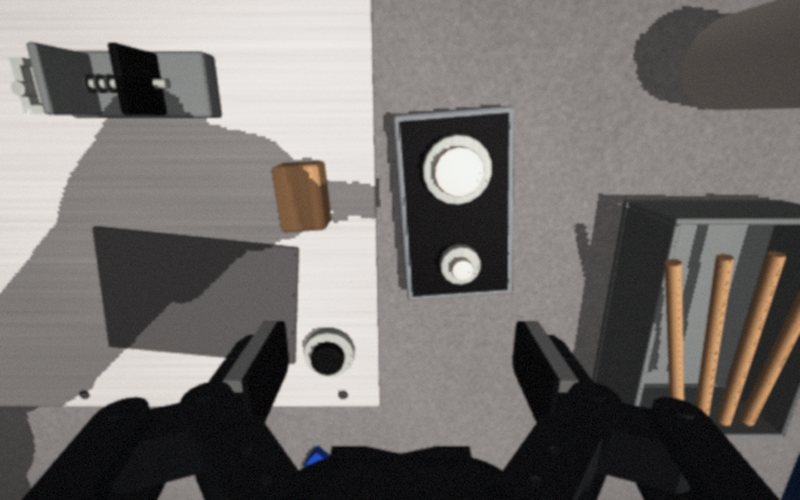

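View pics/sd2.png

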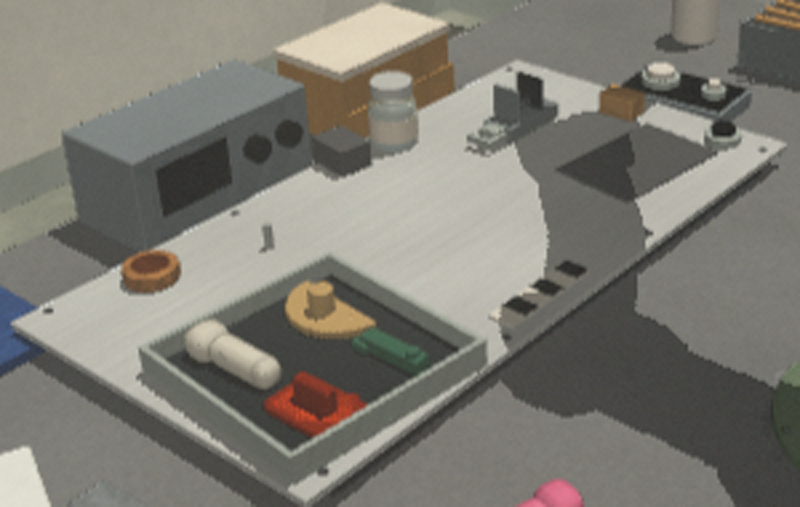

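Probe clipped on the right post, finds still in the tray. I'll find the key faces by brightness masks.

```bash
python3 - <<'E'
from h import *
w=grab_frame("wrist"); g=grab_frame("side"); f=grab_frame("scene"); H=hsv(w)
for n,(x0,y0,x1,y1),z in [("large",(335,100,400,170),.05),("small",(345,190,392,232),.05)]:
    m=((H[:,:,2]>225)).astype(np.uint8)
    for b in blob(m,x0,y0,x1,y1,10)[:2]: print(n,b[:3],[np.round(onz(w,*(b[1]+.5),z)*1000,1) for z in (.04,.05)])
m=(H[:,:,2]<40).astype(np.uint8)
for b in blob(m,240,265,290,300,20)[:2]: print("run",b[:3],[np.round(onz(w,*(b[1]+.5),z)*1000,1) for z in (.04,.05)])
crop(w,230,90,420,310,"w23a",3)
crop(g,360,140,420,190,"sd2a",10)
crop(f,165,230,235,330,"sc2a",6)
E
```

```text
large (np.int32(1132), array([369.5, 139.3]), array([351, 121,  38,  38], dtype=int32)) [array([ 577.4, -448.8,   40. ]), array([ 578.8, -447.3,   50. ])]
large (np.int32(24), array([391.5, 135.5]), array([391, 130,   2,  12], dtype=int32)) [array([ 581.1, -469.9,   40. ]), array([ 582.3, -467.6,   50. ])]
small (np.int32(170), array([371.7, 218.1]), array([365, 211,  15,  15], dtype=int32)) [array([ 495.2, -455.5,   40. ]), array([ 499.2, -453.7,   50. ])]
run (np.int32(480), array([263.1, 287.7]), array([251, 276,  25,  24], dtype=int32)) [array([ 409.6, -336.7,   40. ]), array([ 416.5, -338.8,   50. ])]
w23a scale 3
sd2a scale 10
sc2a scale 6
```

View pics/w23a.png

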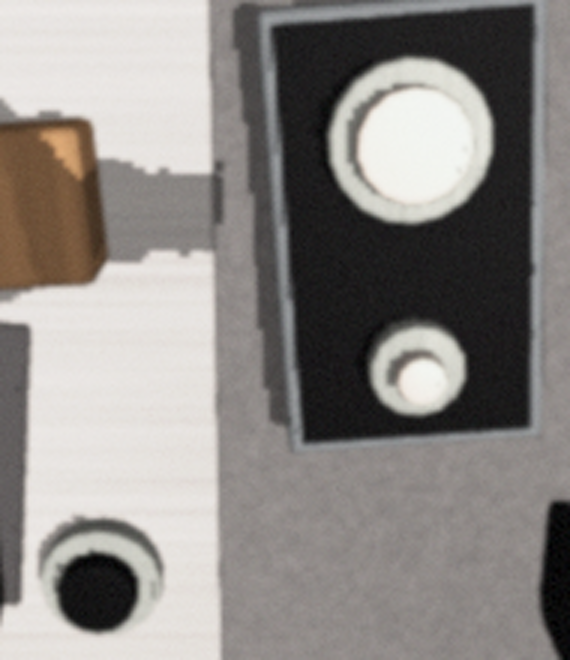

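View pics/sd2a.png

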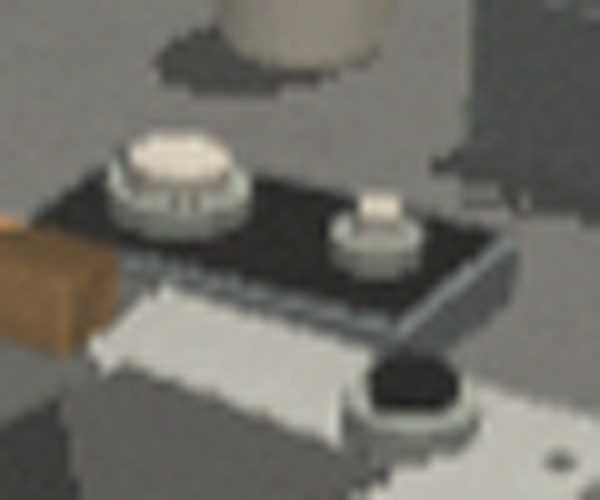

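View pics/sc2a.png

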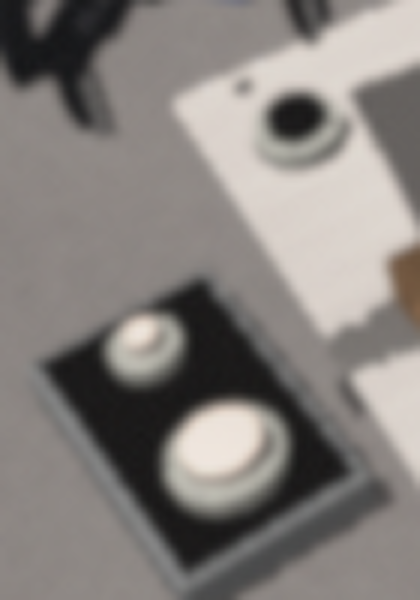

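```bash
python3 - <<'E'
from h import *
w=grab_frame("wrist"); g=grab_frame("side"); f=grab_frame("scene")
for n,a,b,c in [("small",(372.2,218.6),(188.3,284.7),(398.1,160.8)),("large",(370,139.8),(202,303.3),(378,155.8)),("run",(263.6,288.2),(214.5,249.7),(401.4,178.4))]:
    print(n,[np.round(x*1000,1) for x in (*tri(w,a,f,b),*tri(w,a,g,c),*tri(f,b,g,c))])
E
```

```text
small [array([ 500. , -452.3,   48.7]), np.float64(4.5), array([ 495.9, -455.3,   41.5]), np.float64(0.8), array([ 494.9, -450.6,   42.6]), np.float64(2.7)]
large [array([ 578.9, -446.2,   45.2]), np.float64(4.7), array([ 577.2, -449.1,   41.1]), np.float64(0.2), array([ 576.1, -444.7,   42.2]), np.float64(3.4)]
run [array([ 404.1, -333.3,   31.9]), np.float64(4.2), array([ 412.2, -337.8,   43.9]), np.float64(0.2), array([ 413. , -335.2,   43.5]), np.float64(4.4)]
```

```bash
python3 -m pendant '[[0,27,22,0],[20,27,21,0],[45,0,0,0],[45,0,0,0],[28,0,0,0],[8,0,0,0],[0,0,0,0],[0,0,0,0]]' -1 40; python3 - <<'E'
from h import *
s=st(); w=grab_frame("wrist"); crop(w,150,100,490,400,"w24")
E
```

```text
clock: 36.33
position: [0.4964, -0.4556, 0.0587]
tool_rot: [2.449, 1.569, -0.692]
force: [0.1, -0.6, 0.6]
grip_width: -0.0
t 36.33 p [ 496.4 -455.6   58.7] rpy [ 2.449  1.569 -0.692] w -0.0 F [ 0.1 -0.6  0.6]
w24 scale 2.0
```

View pics/w24.png

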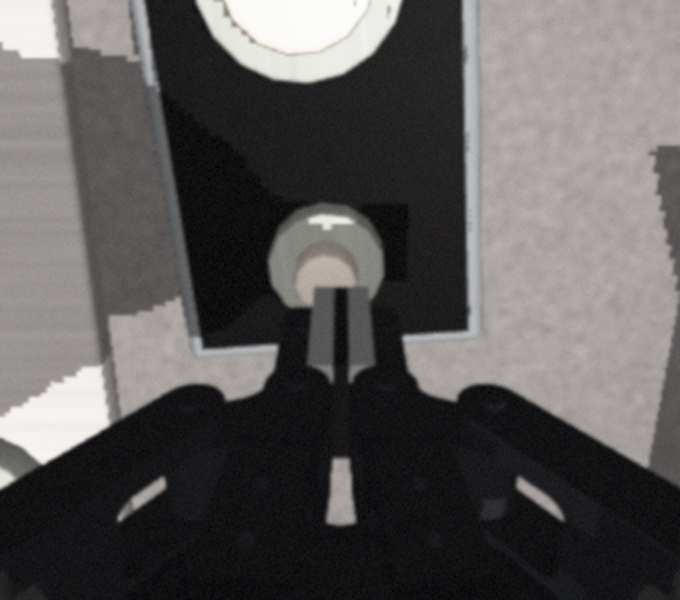

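```bash
python3 - <<'E'
from h import *
w=grab_frame("wrist"); print([np.round(onz(w,150+325/2,100+272/2,z)*1000,1) for z in (.04,.045,.05)]); print(proj(w,[.4964,-.4556,.0587]))
H=hsv(w); crop(w,270,195,360,270,"w24a",8)
E
```

```text
[array([ 499.9, -452.2,   40. ]), array([ 502.3, -452.3,   45. ]), array([ 504.6, -452.4,   50. ])]
(np.float64(318.43623285856177), np.float64(257.90116174985087))
w24a scale 8
```

View pics/w24a.png

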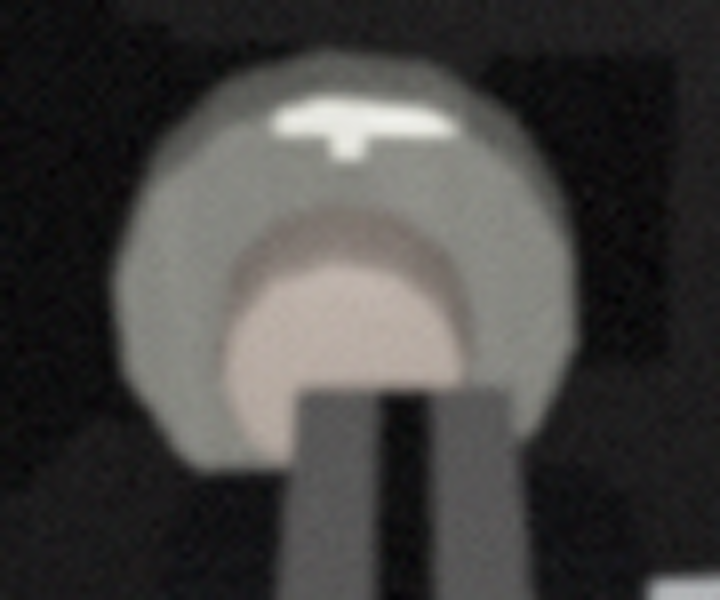

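```bash
python3 - <<'E'
from h import *
w=grab_frame("wrist"); print([np.round(onz(w,313.2,242.9,z)*1000,1) for z in (.04,.045,.05)])
E
python3 -m pendant '[[0,-4,-1.5,0],[5,0,0,0],[0,0,0,0],[0,0,0,0]]' -1 40
```

```text
[array([ 495.6, -452.5,   40. ]), array([ 498.1, -452.6,   45. ]), array([ 500.6, -452.7,   50. ])]
clock: 36.98
position: [0.4972, -0.4511, 0.0522]
tool_rot: [-0.219, 1.571, 2.923]
force: [-0.1, -0.8, -0.0]
grip_width: 0.0
```

```bash
python3 -m pendant '[[3,0,0,0],[3,0,0,0],[0,0,0,0]]' -1; python3 -m pendant '[[2,0,0,0],[2,0,0,0],[0,0,0,0]]' -1;python3 -m pendant '[[2,0,0,0],[0,0,0,0]]' -1
```

```text
clock: 37.35
position: [0.4972, -0.4511, 0.0461]
tool_rot: [-0.366, 1.571, 2.775]
force: [-0.1, 0.1, 1.6]
grip_width: -0.0001
clock: 37.72
position: [0.4973, -0.4511, 0.0423]
tool_rot: [1.952, 1.571, -1.189]
force: [-0.9, 0.2, 4.5]
grip_width: 0.0
clock: 37.98
position: [0.4973, -0.4512, 0.041]
tool_rot: [2.619, 1.57, -0.523]
force: [-2.6, 2.4, 13.9]
grip_width: -0.0003
```

```bash
python3 -m pendant '[[-15,0,0,0],[-10,0,0,0],[0,-3,-40,0],[0,-2,-41,0],[0,0,0,0],[0,0,0,0]]' -1; python3 - <<'E'
from h import *
s=st(); w=grab_frame("wrist"); crop(w,230,150,410,300,"w25",4)
E
```

```text
clock: 38.72
position: [0.5776, -0.4462, 0.0653]
tool_rot: [0.131, 1.57, -3.011]
force: [0.3, 0.4, -0.1]
grip_width: -0.0001
t 38.73 p [ 577.6 -446.2   65.3] rpy [ 0.131  1.57  -3.011] w -0.1 F [ 0.3  0.4 -0.1]
w25 scale 4
```

View pics/w25.png

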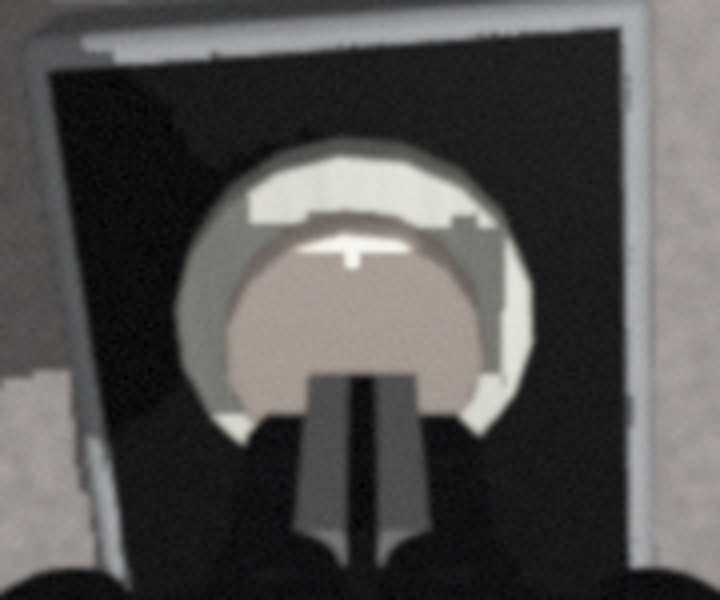

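```bash
python3 -m pendant '[[9,-1,0,0],[7,0,0,0],[0,0,0,0]]' -1; python3 -m pendant '[[3,0,0,0],[3,0,0,0],[0,0,0,0]]' -1;python3 -m pendant '[[2,0,0,0],[0,0,0,0]]' -1
```

```text
clock: 39.15
position: [0.5777, -0.4448, 0.0483]
tool_rot: [-0.621, 1.569, 2.521]
force: [-0.2, 0.5, 1.1]
grip_width: -0.0
clock: 39.52
position: [0.5783, -0.4452, 0.0434]
tool_rot: [2.096, 1.57, -1.045]
force: [-0.4, -0.6, 2.9]
grip_width: -0.0003
clock: 39.78
position: [0.5783, -0.4452, 0.0414]
tool_rot: [2.21, 1.57, -0.931]
force: [-0.6, -1.1, 4.6]
grip_width: -0.0001
```

```bash
python3 -m pendant '[[2,0,0,0],[0,0,0,0]]' -1; python3 -m pendant '[[0.5,0,0,0],[0,0,0,0]]' -1
```

```text
clock: 40.02
position: [0.5784, -0.4453, 0.0408]
tool_rot: [2.543, 1.57, -0.599]
force: [-7.3, 3.5, 22.7]
grip_width: -0.0001
clock: 40.28
position: [0.5784, -0.4454, 0.0407]
tool_rot: [2.551, 1.57, -0.59]
force: [-8.6, 5.5, 27.8]
grip_width: 0.0002
```

```bash
python3 -m pendant '[[-25,0,0,0],[-35,0,0,0],[0,-27,42,0],[0,-27,42,0],[0,-27,42,0],[0,-28,40,0],[15,0,0,0],[10,0,0,0],[0,0,0,0]]' -1; python3 - <<'E'
from h import *
s=st(); w=grab_frame("wrist"); crop(w,230,150,410,300,"w26",4)
E
```

```text
clock: 41.4
position: [0.4126, -0.3362, 0.0728]
tool_rot: [-0.574, 1.57, 2.568]
force: [-0.6, -0.2, 0.2]
grip_width: 0.0002
t 41.4 p [ 412.6 -336.2   72.8] rpy [-0.574  1.57   2.568] w 0.2 F [-0.6 -0.2  0.2]
w26 scale 4
```

View pics/w26.png

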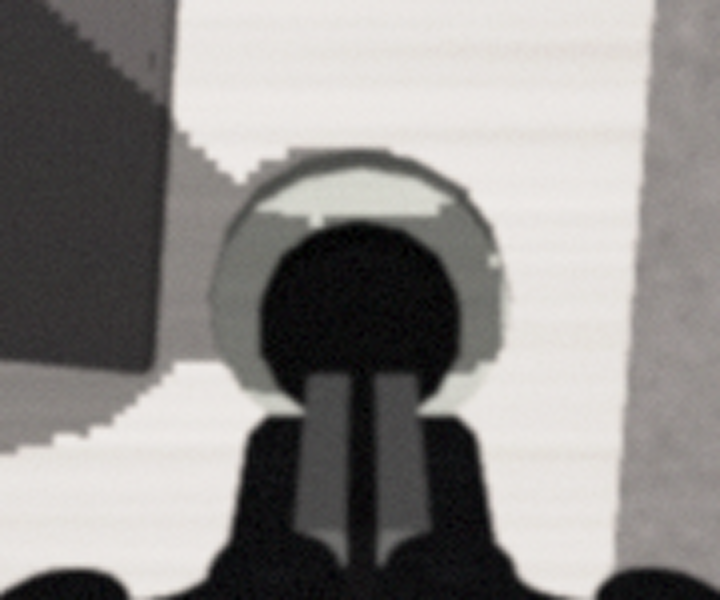

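Centred over the black button. Descend.

```bash
python3 -m pendant '[[10,0,0,0],[10,0,0,0],[0,0,0,0]]' -1; python3 -m pendant '[[3,0,0,0],[3,0,0,0],[0,0,0,0]]' -1;python3 -m pendant '[[2,0,0,0],[0,0,0,0]]' -1
```

```text
clock: 41.82
position: [0.4119, -0.3359, 0.0529]
tool_rot: [-0.558, 1.569, 2.584]
force: [-0.3, 0.7, -0.2]
grip_width: -0.0
clock: 42.2
position: [0.4122, -0.3362, 0.0478]
tool_rot: [2.095, 1.571, -1.046]
force: [-1.4, 0.8, 4.0]
grip_width: -0.0001
clock: 42.45
position: [0.4123, -0.3362, 0.046]
tool_rot: [2.627, 1.571, -0.514]
force: [-3.1, 0.8, 7.6]
grip_width: 0.0003
```

```bash
python3 -m pendant '[[1.5,0,0,0],[0,0,0,0]]' -1; python3 -m pendant '[[0.5,0,0,0],[0,0,0,0]]' -1
```

```text
clock: 42.7
position: [0.4123, -0.3363, 0.0456]
tool_rot: [2.776, 1.57, -0.366]
force: [-7.7, 5.3, 35.4]
grip_width: 0.0001
clock: 42.95
position: [0.4124, -0.3363, 0.0454]
tool_rot: [2.771, 1.57, -0.371]
force: [-9.5, 7.4, 42.9]
grip_width: -0.0
```

```bash
python3 -m pendant '[[-30,0,0,0],[-50,0,0,0],[-45,-25,-40,0],[0,-30,-50,0],[0,-30,-50,0],[0,-30,-50,0],[0,-10,-36,0],[0,0,0,0],[0,0,0,0]]' 1; python3 - <<'E'
from h import *
s=st(); w=grab_frame("wrist"); crop(w,100,80,540,400,"w27")
E
```

```text
clock: 44.08
position: [0.6359, -0.2125, 0.1666]
tool_rot: [0.237, 1.57, -2.905]
force: [-0.7, 0.3, -0.7]
grip_width: 0.085
t 44.08 p [ 635.9 -212.5  166.6] rpy [ 0.237  1.57  -2.905] w 85.0 F [-0.7  0.3 -0.7]
w27 scale 1.8181818181818181
```

View pics/w27.png

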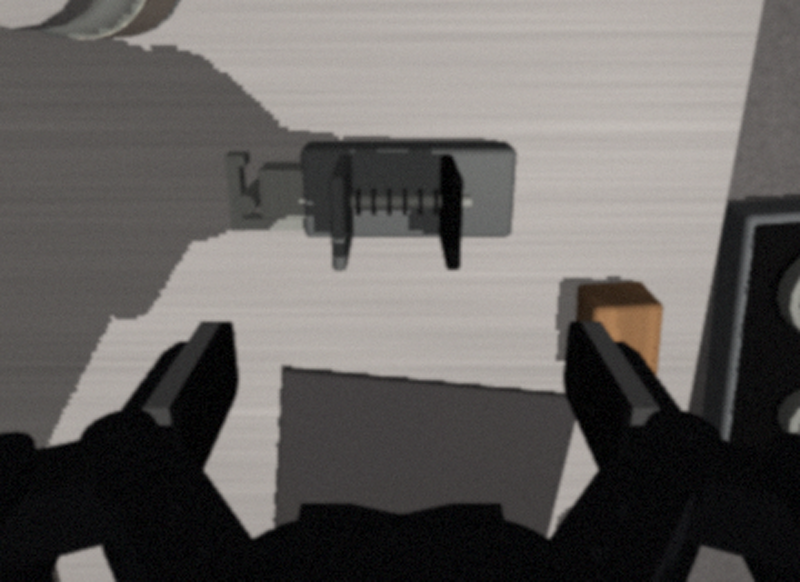

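```bash
python3 -m pendant '[[40,-1.5,-3,0],[40,0,0,0],[20,0,0,0],[6,0,0,0],[0,0,0,0],[0,0,0,0]]' 1 60; python3 -m pendant '[[0,0,0,0],[0,0,0,0],[0,0,0,0],[0,0,0,0],[0,0,0,0]]' -1 60; python3 - <<'E'
from h import *
s=st(); w=grab_frame("wrist"); crop(w,120,150,400,350,"w28")
E
```

```text
clock: 44.88
position: [0.6402, -0.2109, 0.0623]
tool_rot: [2.87, 1.569, -0.272]
force: [-0.1, 0.3, 0.2]
grip_width: 0.0849
clock: 45.5
position: [0.6403, -0.2095, 0.0622]
tool_rot: [-2.468, 1.569, 0.675]
force: [-4.2, 8.9, 16.6]
grip_width: 0.0428
t 45.5 p [ 640.3 -209.5   62.2] rpy [-2.468  1.569  0.675] w 42.8 F [-4.2  8.9 16.6]
w28 scale 2.857142857142857
```

View pics/w28.png

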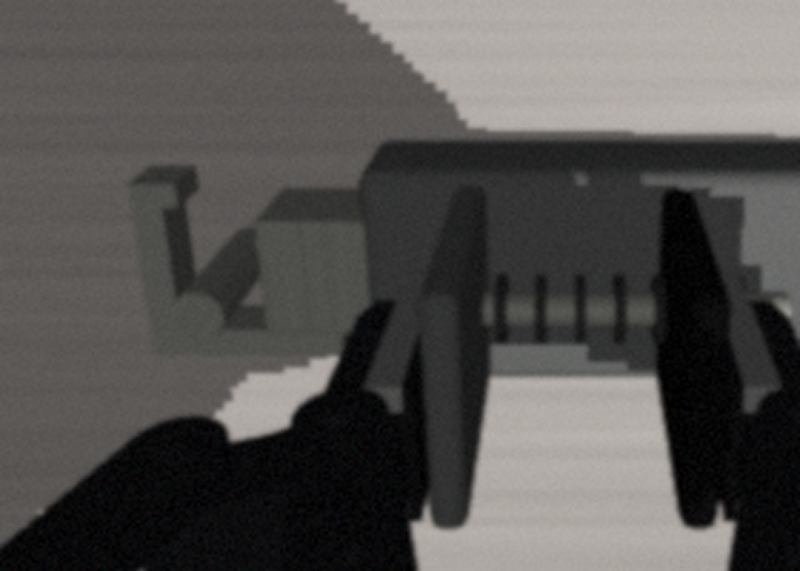

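```bash
python3 -m pendant '[[-6,0,0,0],[-8,0,0,0],[-10,0,0,0],[0,0,0,0]]' -1 60; python3 -m pendant '[[-25,0,0,0],[-20,0,0,0],[0,0,0,0]]' -1 60; python3 - <<'E'
from h import *
s=st(); w=grab_frame("wrist"); crop(w,0,0,640,400,"w29");g=grab_frame("side"); crop(g,130,130,430,320,"sd3")
E
```

```text
clock: 46.05
position: [0.6401, -0.2108, 0.086]
tool_rot: [2.867, 1.569, -0.274]
force: [0.4, -0.1, -1.3]
grip_width: 0.0421
clock: 46.42
position: [0.6404, -0.2108, 0.1315]
tool_rot: [2.904, 1.568, -0.238]
force: [1.0, -0.5, -3.2]
grip_width: 0.0425
t 46.42 p [ 640.4 -210.8  131.5] rpy [ 2.904  1.568 -0.238] w 42.5 F [ 1.  -0.5 -3.2]
w29 scale 1.25
sd3 scale 2.6666666666666665
```

View pics/w29.png

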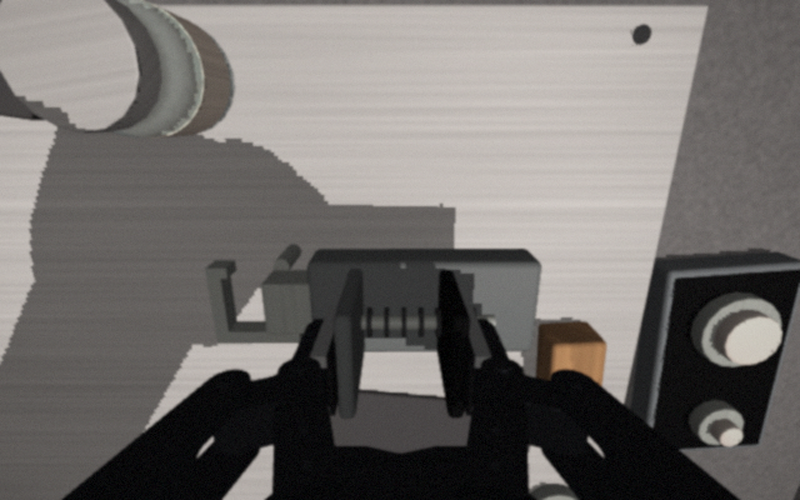

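View pics/sd3.png

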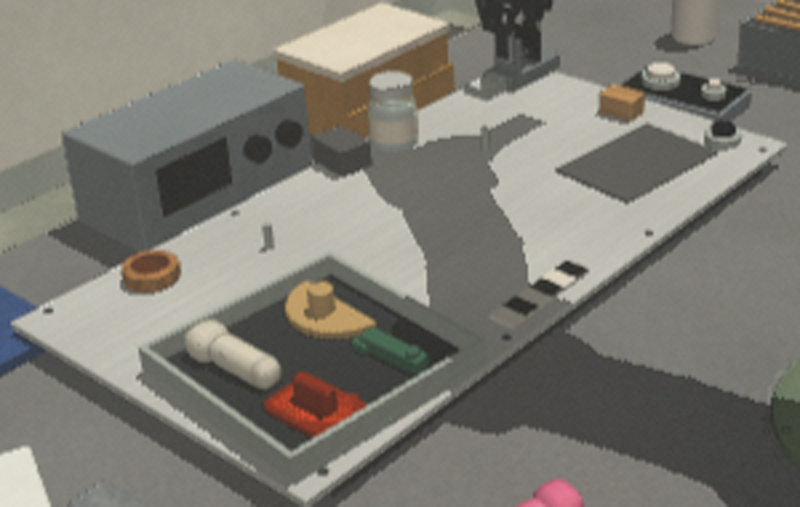

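```bash
python3 -m pendant '[[0,-30,0,0],[0,-50,0,0],[0,-50,0,0],[0,-50,-5,0],[0,-50,-10,0],[0,-50,-12,0],[0,-35,-10,0],[0,-5,0,0],[0,0,0,0],[0,0,0,0]]' -1 60; python3 - <<'E'
from h import *
s=st(); w=grab_frame("wrist"); crop(w,130,150,310,290,"w30",4.4)
z=s["position"][2]-.0315;print(s["qpos"])
for dx,dy in [(0,69),(0,60),(0,78),(13,69),(-13,69)]:
    print(dx,dy,[round(float(c),1) for c in proj(w,[s["position"][0]+dx/1000,s["position"][1]+dy/1000,z+.017])])
E
```

```text
clock: 47.78
position: [0.6763, 0.1079, 0.1296]
tool_rot: [0.941, 1.57, -2.202]
force: [0.0, -0.5, -2.2]
grip_width: 0.0426
t 47.77 p [676.3 107.9 129.6] rpy [ 0.941  1.57  -2.202] w 42.6 F [ 0.  -0.5 -2.2]
w30 scale 4.4
[-0.33153716  0.73146825  0.14139751  1.51568815 -0.11933303  0.9036051
 -1.72397145]
0 69 [194.5, 245.1]
0 60 [210.6, 245.1]
0 78 [178.3, 245.1]
13 69 [191.4, 223.5]
-13 69 [197.3, 265.7]
```

View pics/w30.png

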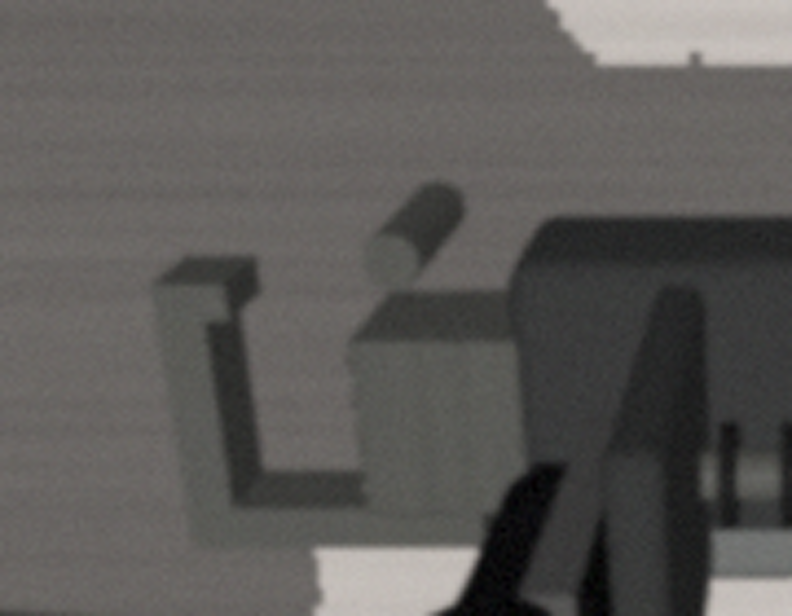

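```bash
python3 - <<'E'
from h import *
w=grab_frame("wrist"); s=st(); print(np.round(onz(w,130+392/4.4,150+260/4.4,.06)*1000,1))
E
python3 -m pendant '[[20,-4,0,0],[20,0,0,0],[4,0,0,0],[0,0,0,0],[0,0,0,0]]' -1 60; python3 - <<'E'
from h import *
s=st(); w=grab_frame("wrist"); crop(w,150,170,270,290,"w31",5)
E
```

```text
t 47.88 p [676.5 108.1 129.9] rpy [ 1.314  1.57  -1.829] w 42.1 F [-0.5 -0.5 -3.1]
[677.1 180.1  60. ]
clock: 48.5
position: [0.6768, 0.1134, 0.0865]
tool_rot: [-2.972, 1.57, 0.169]
force: [-0.2, -0.1, -1.9]
grip_width: 0.0424
t 48.5 p [676.8 113.4  86.5] rpy [-2.972  1.57   0.169] w 42.4 F [-0.2 -0.1 -1.9]
w31 scale 5
```

View pics/w31.png

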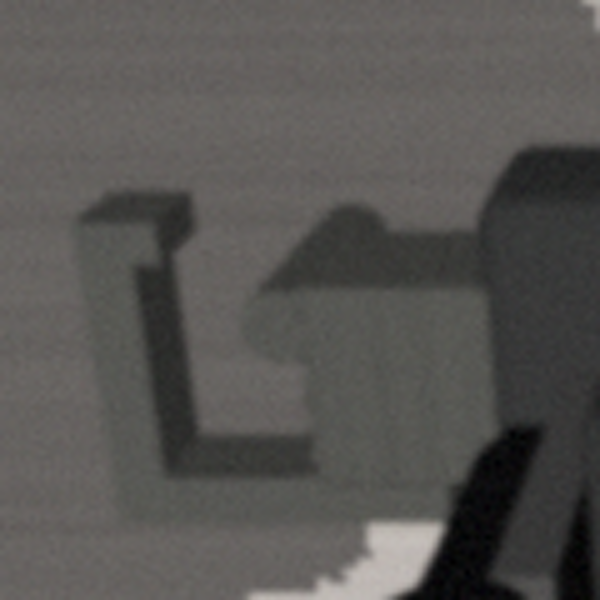

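```bash
python3 -m pendant '[[10,0,0,0],[8,0,0,0],[4,0,0,0],[0,0,0,0],[0,0,0,0]]' -1 60; python3 - <<'E'
from h import *
s=st(); w=grab_frame("wrist"); crop(w,150,170,270,290,"w32",5)
E
```

```text
clock: 49.18
position: [0.6766, 0.1135, 0.0641]
tool_rot: [-2.887, 1.571, 0.255]
force: [0.6, 0.3, -2.5]
grip_width: 0.0424
t 49.17 p [676.6 113.5  64.1] rpy [-2.887  1.571  0.255] w 42.4 F [ 0.6  0.3 -2.5]
w32 scale 5
```

View pics/w32.png

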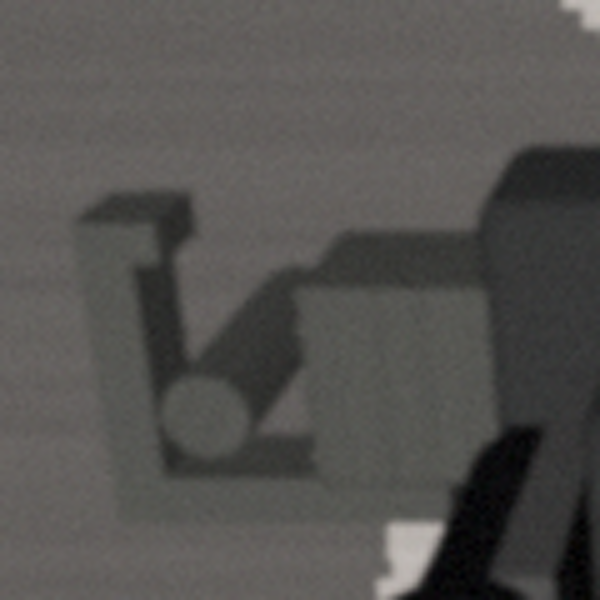

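Post in the pocket. Set down gently and let go.

```bash
python3 -m pendant '[[1.5,0,0,0],[1,0,0,0],[0,0,0,0],[0,0,0,0]]' -1 60; python3 -m pendant '[[0,0,0,0],[0,0,0,0],[0,0,0,0],[0,0,0,0],[0,0,0,0]]' 1 60; python3 - <<'E'
from h import *
s=st(); w=grab_frame("wrist"); crop(w,100,120,500,400,"w33")
E
```

```text
clock: 49.72
position: [0.6768, 0.1137, 0.0624]
tool_rot: [-2.78, 1.57, 0.362]
force: [-2.5, 1.3, 9.7]
grip_width: 0.0426
clock: 50.35
position: [0.6765, 0.1135, 0.0614]
tool_rot: [-0.788, 1.571, 2.353]
force: [0.6, 0.7, 0.3]
grip_width: 0.0852
t 50.35 p [676.5 113.5  61.4] rpy [-0.788  1.571  2.353] w 85.2 F [0.6 0.7 0.3]
w33 scale 2.0
```

View pics/w33.png

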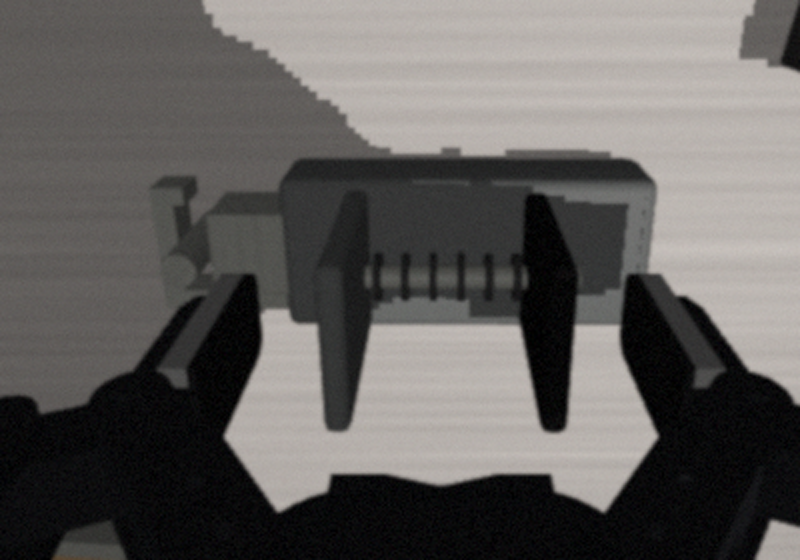

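```bash
python3 -m pendant '[[-25,0,0,0],[-45,0,0,0],[-40,0,0,0],[0,40,24,0],[0,50,30,0],[0,50,30,0],[0,50,30,0],[0,50,30,0],[0,50,30,0],[0,50,30,0],[0,50,30,0],[0,40,20,0]]' 1; python3 -m pendant '[[20,20,10,0],[45,0,0,0],[30,0,0,0],[0,0,0,0],[0,0,0,0]]' -1 40; python3 - <<'E'
from h import *
s=st(); w=grab_frame("wrist"); crop(w,230,150,410,300,"w34",4);g=grab_frame("side"); crop(g,130,130,430,320,"sd4")
E
```

```text
clock: 51.9
position: [0.421, -0.3186, 0.1717]
tool_rot: [2.025, 1.57, -1.118]
force: [1.2, 0.5, -0.5]
grip_width: 0.0856
clock: 52.52
position: [0.4131, -0.337, 0.0776]
tool_rot: [2.511, 1.57, -0.63]
force: [0.2, -0.4, 0.9]
grip_width: -0.0
t 52.52 p [ 413.1 -337.    77.6] rpy [ 2.511  1.57  -0.63 ] w -0.0 F [ 0.2 -0.4  0.9]
w34 scale 4
sd4 scale 2.6666666666666665
```

View pics/w34.png

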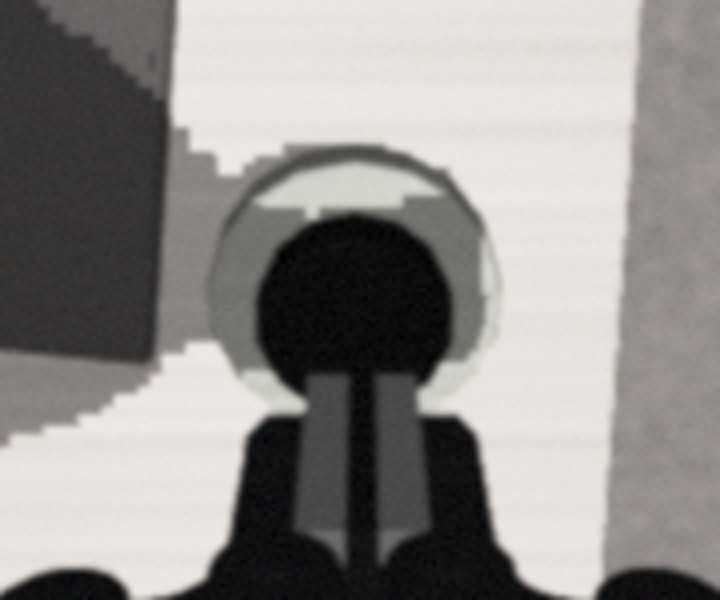

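View pics/sd4.png

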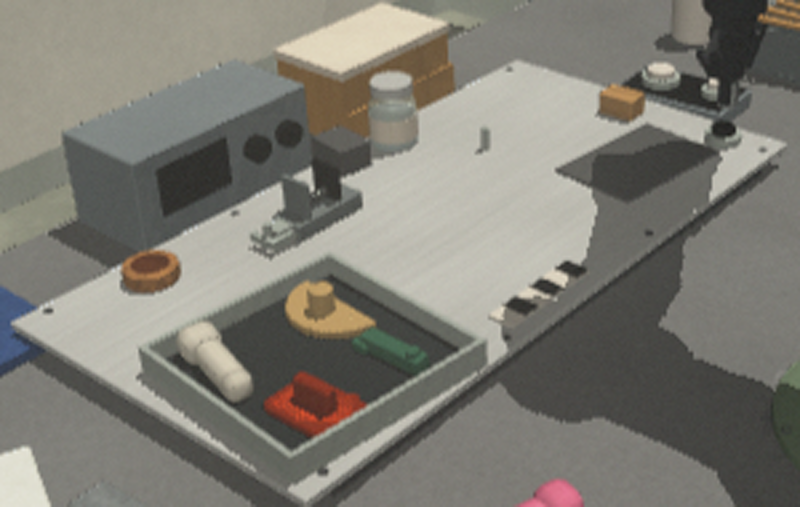

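```bash
python3 -m pendant '[[15,-1,0,0],[10,0,0,0],[0,0,0,0]]' -1; python3 -m pendant '[[3,0,0,0],[2,0,0,0],[0,0,0,0]]' -1;python3 -m pendant '[[2,0,0,0],[0,0,0,0]]' -1
```

```text
clock: 53.0
position: [0.4123, -0.3353, 0.0506]
tool_rot: [-0.671, 1.57, 2.471]
force: [0.0, 1.3, 3.3]
grip_width: 0.0001
clock: 53.38
position: [0.4125, -0.3355, 0.0464]
tool_rot: [-0.833, 1.571, 2.308]
force: [-2.6, 2.8, 4.4]
grip_width: 0.0002
clock: 53.62
position: [0.4126, -0.3357, 0.0456]
tool_rot: [-2.996, 1.57, 0.146]
force: [-7.0, 8.4, 30.6]
grip_width: -0.0
```

```bash
python3 -m pendant '[[-25,0,0,0],[-50,0,0,0],[-45,-20,-10,0],[0,-50,-30,0],[0,-50,-30,0],[0,-50,-30,0],[0,-50,-30,0],[0,-50,-30,0],[0,-50,-30,0],[0,-50,-30,0],[0,-50,-30,0],[0,-27,-14,0]]' 1; python3 -m pendant '[[0,0,0,0],[0,0,0,0]]' 1; python3 - <<'E'
from h import *
s=st(); w=grab_frame("wrist"); crop(w,100,80,540,400,"w35")
E
```

```text
clock: 55.12
position: [0.6774, 0.1149, 0.1641]
tool_rot: [-2.007, 1.57, 1.138]
force: [0.2, -0.9, 0.1]
grip_width: 0.0854
clock: 55.38
position: [0.6763, 0.1105, 0.1643]
tool_rot: [1.363, 1.57, -1.779]
force: [-0.4, -1.2, -0.1]
grip_width: 0.0856
t 55.38 p [676.3 110.5 164.3] rpy [ 1.363  1.57  -1.779] w 85.6 F [-0.4 -1.2 -0.1]
w35 scale 1.8181818181818181
```

View pics/w35.png

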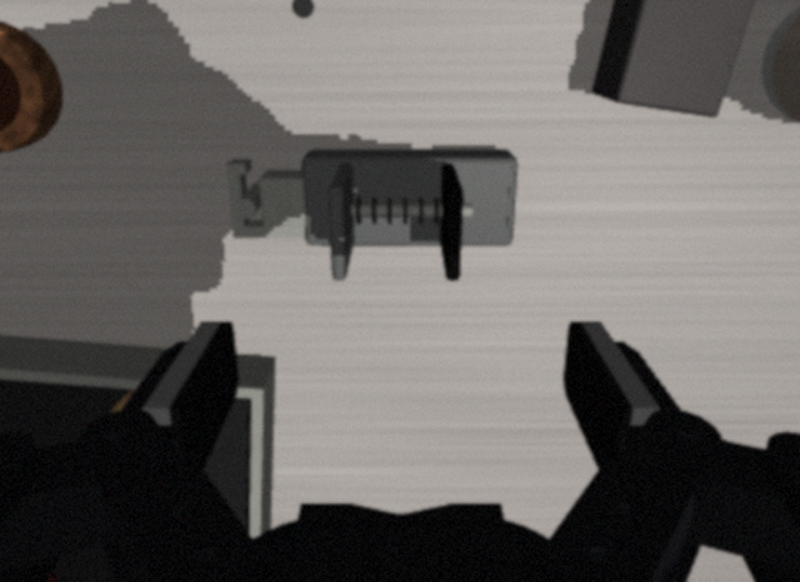

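```bash
python3 -m pendant '[[40,-1,0,0],[36,0,0,0],[20,0,0,0],[6,0,0,0],[0,0,0,0],[0,0,0,0]]' 1 60; python3 -m pendant '[[0,0,0,0],[0,0,0,0],[0,0,0,0],[0,0,0,0],[0,0,0,0]]' -1 60; python3 - <<'E'
from h import *
s=st(); w=grab_frame("wrist"); crop(w,120,150,400,350,"w36")
E
```

```text
clock: 56.18
position: [0.6772, 0.1125, 0.0637]
tool_rot: [-2.933, 1.569, 0.209]
force: [-0.6, -0.5, 0.0]
grip_width: 0.0856
clock: 56.8
position: [0.6773, 0.1144, 0.0642]
tool_rot: [-2.345, 1.568, 0.797]
force: [-3.6, 7.2, 17.8]
grip_width: 0.0427
t 56.8 p [677.3 114.4  64.2] rpy [-2.345  1.568  0.797] w 42.7 F [-3.6  7.2 17.8]
w36 scale 2.857142857142857
```

View pics/w36.png

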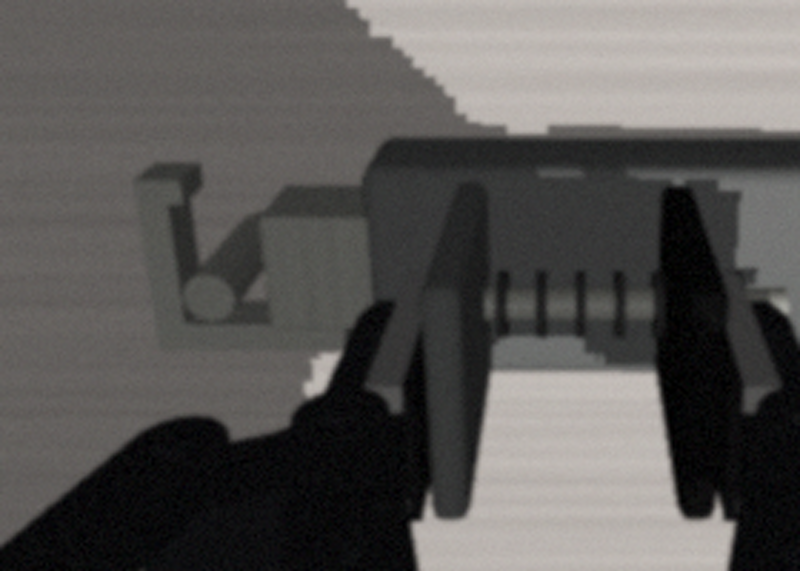

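```bash
python3 -m pendant '[[-6,0,0,0],[-8,0,0,0],[-20,0,0,0],[-40,0,0,0],[-20,20,10,0],[0,45,28,0],[0,45,28,0],[0,45,28,0],[0,45,28,0],[0,45,28,0],[0,45,28,0],[0,40,24,0]]' -1 60; python3 -m pendant '[[0,6,4,-10.2],[0,0,0,-10.2],[0,0,0,-10.2],[0,0,0,-10.2],[0,0,0,-10.2],[0,0,0,-10.2],[0,0,0,-10.2],[0,0,0,-10.2],[0,0,0,0],[0,0,0,0]]' -1 60; python3 - <<'E'
from h import *
s=st();print(np.round(Rt(s),3)); w=grab_frame("wrist"); crop(w,0,0,640,400,"w37")
E
```

```text
clock: 58.35
position: [0.4736, -0.2194, 0.1577]
tool_rot: [2.756, 1.57, -0.386]
force: [0.5, 0.0, -2.5]
grip_width: 0.0423
clock: 59.6
position: [0.4706, -0.2239, 0.1569]
tool_rot: [0.842, 1.57, -0.879]
force: [-1.0, 0.3, -2.9]
grip_width: 0.0425
t 59.6 p [ 470.6 -223.9  156.9] rpy [ 0.842  1.57  -0.879] w 42.5 F [-1.   0.3 -2.9]
[[ 0.     0.989 -0.15 ]
 [-0.    -0.15  -0.989]
 [-1.     0.     0.   ]]
w37 scale 1.25
```

View pics/w37.png

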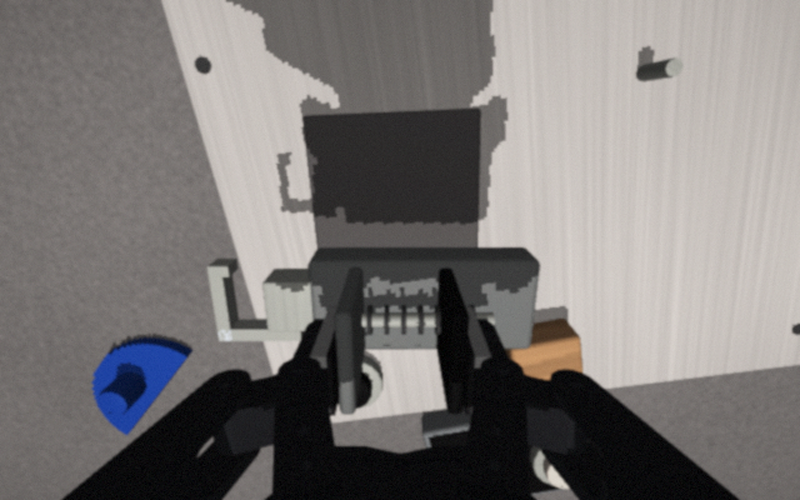

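```bash
python3 -m pendant '[[30,-6,2,0],[35,0,0,0],[17,0,0,0],[4,0,0,0],[0,0,0,0],[0,0,0,0]]' -1 60; python3 -m pendant '[[1,0,0,0],[0,0,0,0]]' -1 60;  python3 -m pendant '[[1.5,0,0,0],[0,0,0,0]]' -1 60
```

```text
clock: 60.4
position: [0.4649, -0.2249, 0.0714]
tool_rot: [1.321, 1.569, -0.396]
force: [-0.0, 0.9, -2.0]
grip_width: 0.0426
clock: 60.65
position: [0.4644, -0.2248, 0.0697]
tool_rot: [1.313, 1.57, -0.404]
force: [0.7, 0.0, -2.2]
grip_width: 0.0426
clock: 60.9
position: [0.4642, -0.2248, 0.0691]
tool_rot: [0.563, 1.57, -1.155]
force: [-10.5, 3.1, 26.9]
grip_width: 0.0422
```

Touched down on the mat. Release, rise, look.

```bash
python3 -m pendant '[[-0.7,0,0,0],[0,0,0,0],[0,0,0,0],[0,0,0,0],[0,0,0,0],[0,0,0,0]]' 1 60; python3 -m pendant '[[-20,0,0,0],[-40,0,0,0],[-50,0,0,0],[-40,0,0,0],[0,0,0,0],[0,0,0,0]]' 1; python3 - <<'E'
from h import *
s=st(); w=grab_frame("wrist"); crop(w,200,60,500,300,"w38");g=grab_frame("side"); crop(g,130,130,430,320,"sd5"); f=grab_frame("scene"); crop(f,140,160,480,350,"sc5")
E
```

```text
clock: 61.65
position: [0.4643, -0.2247, 0.0686]
tool_rot: [-2.028, 1.571, 2.539]
force: [0.3, -0.1, -0.2]
grip_width: 0.0851
clock: 62.4
position: [0.464, -0.2247, 0.2181]
tool_rot: [-1.695, 1.57, 2.871]
force: [-0.7, 0.2, -0.5]
grip_width: 0.0855
t 62.4 p [ 464.  -224.7  218.1] rpy [-1.695  1.57   2.871] w 85.5 F [-0.7  0.2 -0.5]
w38 scale 2.5
sd5 scale 2.6666666666666665
sc5 scale 2.3529411764705883
```

View pics/w38.png

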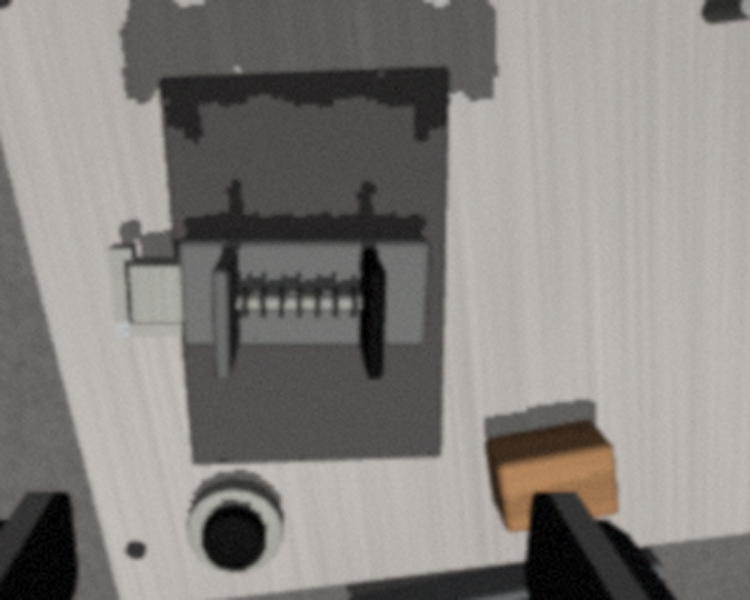

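View pics/sd5.png

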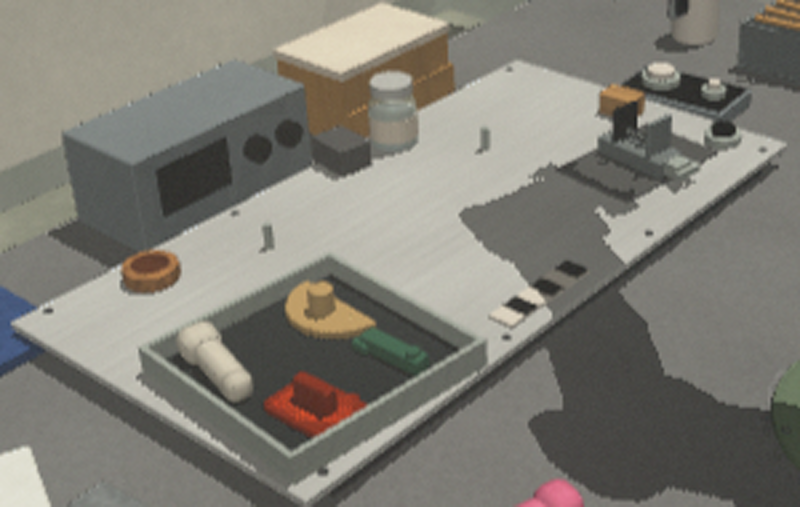

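View pics/sc5.png

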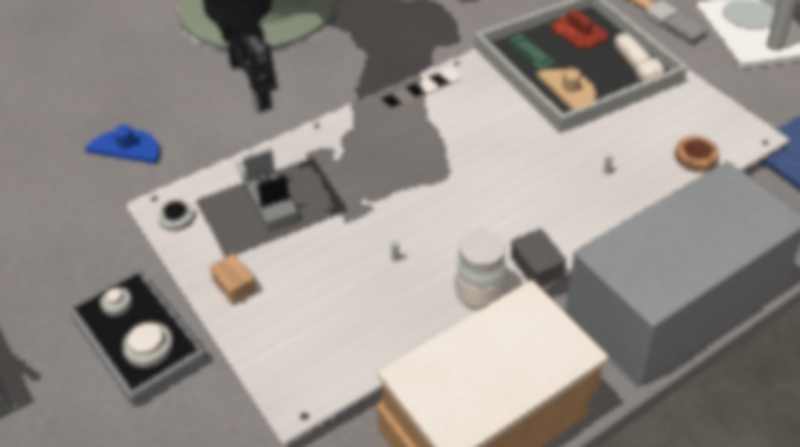

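```bash
python3 -m pendant '[[-30,0,-20,0],[-10,-5,-45,0],[0,-6,-50,0],[0,-6,-50,0],[0,-6,-50,0],[0,-6,-50,0],[0,-6,-50,0],[0,-6,-50,0],[0,-5,-40,0],[0,0,-18,0],[0,0,0,0],[0,0,0,0]]' 1; python3 - <<'E'
from h import *
s=st(); w=grab_frame("wrist"); crop(w,0,0,640,400,"w39")
E
```

```text
clock: 64.05
position: [0.4806, 0.1991, 0.2583]
tool_rot: [-0.472, 1.57, -2.19]
force: [0.5, -0.1, 0.7]
grip_width: 0.0857
t 64.05 p [480.6 199.1 258.3] rpy [-0.472  1.57  -2.19 ] w 85.7 F [ 0.5 -0.1  0.7]
w39 scale 1.25
```

View pics/w39.png

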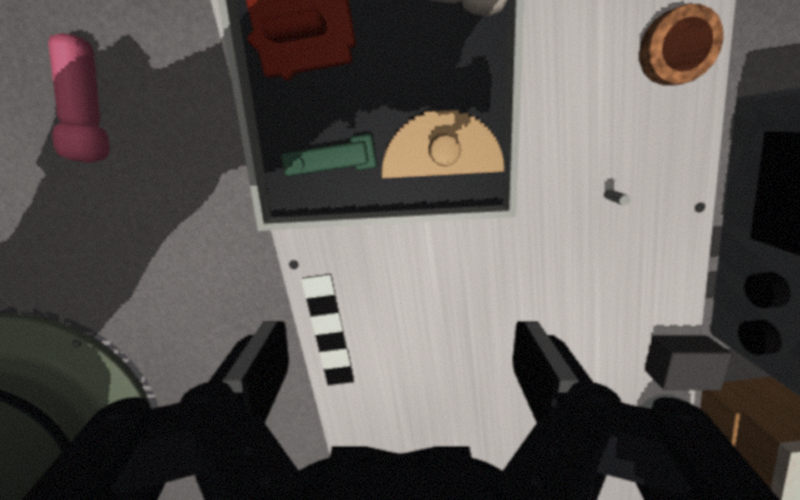

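Need to see 100 mm further left.

```bash
python3 -m pendant '[[0,-8,-40,0],[0,-8,-50,0],[0,-5,-40,0],[0,0,0,0],[0,0,0,0]]' 1; python3 - <<'E'
from h import *
s=st(); w=grab_frame("wrist"); crop(w,0,0,640,400,"w40")
E
```

```text
clock: 64.72
position: [0.4791, 0.3308, 0.2585]
tool_rot: [0.039, 1.57, -1.68]
force: [0.1, 0.0, 0.2]
grip_width: 0.0851
t 64.72 p [479.1 330.8 258.5] rpy [ 0.039  1.57  -1.68 ] w 85.1 F [0.1 0.  0.2]
w40 scale 1.25
```

View pics/w40.png

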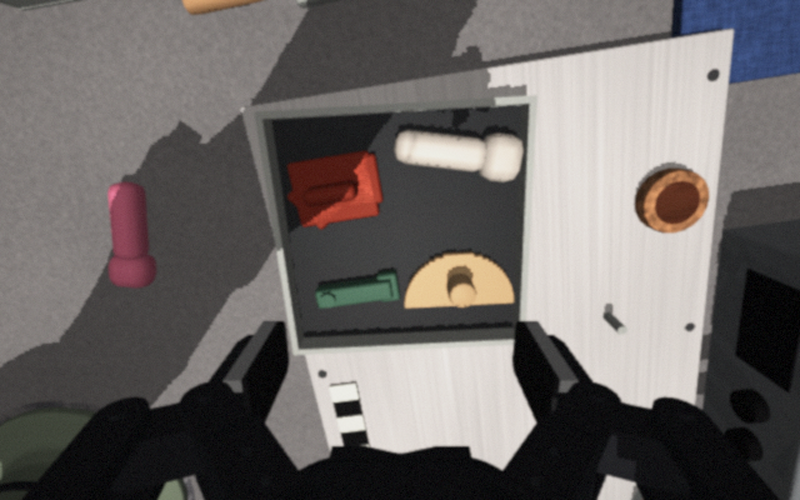

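```bash
python3 - <<'E'
from h import *
w=grab_frame("wrist"); crop(w,300,70,440,160,"w40a",5.5); P=lambda x,y,z:np.round(onz(w,x/1.25,y/1.25,z)*1000,1)
print(P(397,147,.05),P(523,158,.052),"wall inner top",P(531,105,.06),P(519,340,.06))
E
```

```text
w40a scale 5.5
[484.4 385.2  50. ] [591.8 360.   52. ] wall inner top [598.1 402.8  60. ] [576.7 183.7  60. ]
```

View pics/w40a.png

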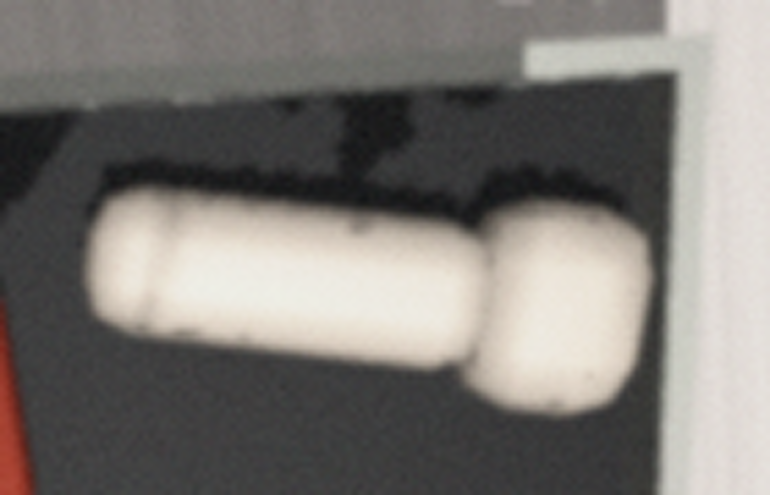

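```bash
python3 - <<'E'
from h import *
from workcell import job_done
print(job_done()); st()
E
```

```text
the job is handed in; nothing more can be done
None
the job is handed in; nothing more can be done
```

I did the whole job in the order asked and handed it in at about 65 s of the 210 s allowed.

- **Finds:** All four (sherd, lid fragment, fitting, pestle) were there, and all went into the tray. The pestle was later knocked a few centimetres aside inside the tray. My last wrist picture shows it lying flat at its full 110 mm length, but with its head end only about 2 mm from the far wall. I left it there, and the other three lie flat.
- **Probe and keys:** I clipped the probe to the right-hand post and let go. I then pressed the small key, the large key and the run button. After moving the probe to the left-hand post, I pressed the run button again. Each press stopped at the bottom of its travel, with 14 to 43 N on the wrist. The probe is back upright on its mat, with the whole barrel on the rubber and the hook in.
- **Bystanders:** The jar, rubber block and brush look undisturbed in the last pictures, and I didn't touch the blue and pink look-alikes.

**Checks that disagreed or came close:**
- **Mat direction:** The description says the probe starts with its +x along the mat's +y, the 170 mm side. In the pictures it lay along the 115 mm side, so I put it back in the direction it started.
- **First run-button press:** It reached 43 N on the wrist with the closed fingertips. That is above the 40 N limit set for the arm and gripper body; I took the fingertips not to count. The second press peaked at 31 N.
- **Camera readings:** Positions from the cameras differed by up to about 10 mm. I used close wrist views before each grasp, clip and press.

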